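# Zero the bench comparator on its master block and gauge a spacer

### The job

Stand the thick setting block (the master) from the tray squarely in the comparator's gap, flush against the fence and centred on the sprung contact, let go of it, and turn the dial's knurled bezel until its zero mark is at the needle. Then, without disturbing the zero, put the master back upright in its bay of the tray and stand the spacer in the gap in the same way, so the dial shows how far it is off. Keep both blocks upright throughout, and leave the thin setting block and everything else on the bench where it is.

Things in the scene. Friction and masses are not known exactly. Their poses are not given: they have to be found in the camera images.
- comparator: Bench comparator, fixed, dial face up. Origin on the bench below the middle of the fence's face; x along the fence, y from dial towards fence, z up. Base plate 84 (x) x 190 (y) x 10 mm, y=-161 to +29 mm. Dial housing 50 x 70 mm centred at y=-120 mm, top at z=36 mm; on it a 46 mm drum up to z=44 mm, then the bezel.
- gap (a point): On the base plate's top (10 mm above the bench), at the foot of the fence's face in the middle of the gap; axes as the comparator. The fence is a steel block 30 mm wide (x), its face at y=0 looks to -y, plumb for 18 mm, then bevelled back to its top at 26 mm as a lead-in. A block stands here against the fence, its centre at y = minus half its thickness. The empty gap is 20 mm, open above and at both ends (x).
- stem (a joint): Travel of the sprung contact away from the fence, m; 0 with the gap empty, limit 0.008. Pushes towards the fence with 2 N at 0 and 4 N at 0.004. A block of thickness t in the gap gives t - 0.020.
- stem_tip (a point): Middle of the flat tip (6 mm) of the sprung contact, at z=26 in the comparator; it lies at comparator y=-0.020 - stem. Behind the tip is a polished blunt cone that widens to 24 mm diameter 6.5 mm further back (so from z=14 to z=38), so a block pushed in from the end of the gap or from above wedges the contact back.
- bezel (a joint): Angle of the dial's bezel, rad, positive anticlockwise seen from above, range -0.6 to 2.4. It stays where it is left; friction about 0.04 N m. When bezel equals needle the zero mark is at the needle.
- bezel_grip (a point): On the bezel's axis at mid-height of its knurled rim: 54 mm diameter, 16 mm tall (z=44 to z=60 in the comparator, this point at z=52). Its x axis points at the zero mark, the broad black line on the white face under a small white tab on the rim.
- zero_mark (a point): The zero mark on the top of the bezel's rim, 24.5 mm from its axis.
- needle (a joint): Angle of the needle, rad, same sense and zero as bezel; driven by the contact at 300 rad per m of stem travel: 0 with the gap empty, about 1.2 with the master in it, about 0.75 with the spacer in it.
- needle_tip (a point): Tip of the black needle, 18 mm from the dial's axis, under the level of the rim. Its x axis points along the needle.
- tray: Grey tray 74 (x) x 124 (y) x 14 mm, fixed, origin in the middle of its underside. Floor 4 mm above the bench, walls 4 mm, one divider across the middle (at y=0) making two bays with centres at y=-30 mm and y=+30 mm. It holds the master in one bay and the thin block in the other, either way round.
- master: The master: plain steel setting block 40 (x) x 24 (y, the gauged thickness) x 64 mm (z) with a round knob (16 mm diameter, 10 mm high) on top; about 0.14 kg. Origin in the middle of its underside. Starts upright in a bay of the tray.
- thin_block: Steel setting block of the same shape but only 13 mm thick (40 x 13 x 64 mm plus the knob), in the other bay of the tray. Not needed; stays there.
- spacer: The part to gauge: plain aluminium spacer block without knob, 40 (x) x 22.5 (y, the gauged thickness) x 64 mm (z), about 0.11 kg, with small dark screw holes in its broad faces. Origin in the middle of its underside. Starts upright on the bench on the left, close to the capped cup; a keypad up to 75 mm high stands 40 mm or more to the right (-y) of its middle.
- capped_cup: Specimen cup with lid, 64 mm diameter, 72 mm tall, beside the spacer, off one or other of its sides. Origin: middle of its underside.
- black_cap: Flat black cap, 34 mm diameter, 12 mm tall, off another side of the spacer. Origin: middle of its underside.
- staining_jar: Glass staining jar with lid, 48 x 56 x 106 mm, between tray and comparator. Origin: middle of its underside.
- small_bottle: Brown bottle with white cap, 50 mm diameter, 105 mm tall, behind. Origin: middle of its underside.
- petri: Petri dish, 58 mm diameter, 15 mm tall, near the front edge.
- notes: Note pad, 76 x 76 x 14 mm, near the front edge.
- tally_counter: Hand tally counter, 53 x 68 x 21 mm, near the front edge.
- tape: Tape roll, 62 mm diameter, 19 mm tall, on the right.

How it is judged:
By the outcome, as a careful person would: the job done as asked, in the order asked, and still so for the second after the job is handed in, with the robot touching nothing.
It also fails if it takes over 72 s, if anything falls off the work surface, if the arm or the gripper's body presses on something with over 40 N, if the wrist force passes 120 N, or if a joint passes its speed limit or range.

### The arm

A 7-joint arm with a two-finger parallel gripper is mounted at the origin on a cart in front of the work surface, level with it; the furniture and walls round the work are solid. World frame = base frame: x ahead of the robot, y to its left, z up, the work surface at z = 0. Lengths are in m, angles in rad, forces in N, time in s.
With the tool pointing down it reaches from about 0.4 to 0.85 m from the base axis. Payload 4.5 kg.
Tool frame: the origin (TCP) lies midway between the tips of the shut fingers; the grasp point (between the pads) lies 19 mm behind it; z points along the fingers, x is the direction in which the jaws open and shut, and the axes are right-handed (so a half turn about z gives the same grasp; the last joint's range is limited). The gripper opens to 88 mm and grips with 3 to 60 N. Pads are 18 mm wide; open, the fingers measure 123 mm over their backs; the gripper's body (75 mm by 187 mm) begins 45 mm behind the grasp point.
Start: joints at [1.161, 0.689, -0.195, 1.565, 0.157, 0.902, -0.215], TCP at [0.268, -0.564, 0.239] pointing down, gripper open.
Joint ranges: [-3.01, 3.01], [-0.46, 2.08], [-1.47, 1.51], [0.13, 2.56], [-1, 4.14], [0.04, 2.09], [-2.66, 2.66]. Speed limits (rad/s): [2.57, 2.57, 3.14, 3.14, 3.14, 3.14, 3.14].

### API

Orientations are given as a unit quaternion [x, y, z, w].
In Python, from plant import r gives the robot as it stands. The module is installed in compiled form; this text tells all that it offers.
- The arm moves only by the tool play_rows, never from a script. Its argument "increments" is a list of rows, each a list of 7 numbers: the opening, from 0 (shut) to 1 (fully open), then the shift along the tool's x, y, z in mm, then the turn, a rotation vector about the tool's x, y, z in rad. In form: [[hand, dx, dy, dz, wx, wy, wz], ...]. A call has exactly 8 rows; each row shifts and turns the pose as measured when the row begins, along the tool's axes as they then stand; what a row does not reach is not made up. A row lasts 1/8 s, in which the tool goes at most 62.5 mm and 10.7 degrees, less where a joint would pass 70% of its speed; a pose out of reach is approached as far as the arm can. A call is refused whole if a number of a shift passes 62.5 or a number of a turn 0.188, either way. A call with a gripper value outside its range is refused whole. The fingers move at their own pace and stop on an object; "grip_force" is the grip in N (left out, the last holds). Time passes only in rows, so rows that do not move let the fingers close, or fill a call up. It gives the time, the measured TCP pose, the force and the opening at its end, in the units of the state.
- r.get_state(): the state, without advancing time (a new reading comes with each control period).
- r.snapshot(name): name is "scene" or "top"; returns the picture (400x640x3 uint8, red, green, blue); there is no depth.
- r.get_calibration(name): a dict with "fx", "fy", "cx", "cy" (pixels), "dist" ([k1, k2, p1, p2, k3] as OpenCV has them; the pictures are not rectified), "R" (3x3) and "t" (3): a world point X has camera coordinates R X + t. Camera axes: x right, y down, z forward; pixel columns grow to the right and rows downward; lengths in m; the calibration is good to about 2 mm. A picture is of the moment at which its call begins. get_calibration takes no time and is no camera call.
- r.finish_job(): hands the job in, once; it reports no verdict.
The state is a dict: "clock": time; "q": joint angles; "qd": joint speeds; "joint_torque": joint torques, N m; "tool_pos": TCP position; "eef_rot": TCP orientation; "contact_force": force on the tool from outside, world axes, zero at the start; "moment": the same for the moment, N m; "opening": opening from 0.0 (shut) to 1.0 (fully open).
Only numpy, scipy, OpenCV 4.12 (cv2) and the standard library are available. Lean on these libraries where they do the work, as an engineer would, in place of code of your own. Each camera call takes 0.05 s, during which the arm holds its last target.

## Working session

There is one attempt and no reset: what is moved stays moved. The work goes in short steps, Python scripts to look and compute and a tool call to move; the robot and the scene stay as the last step left them, time stands still between calls to the robot, and variables do not carry over. Pictures are saved under pics/ and viewed, and the job is handed in when it is done.

Besides the shell and the picture viewer there is one more tool, called after ">>>" as name(argument=value, ...), one argument or row to a line, values as JSON. play_rows: Moves the arm, as the interface text tells. Its arguments: {"type":"object","properties":{"increments":{"type":"array"},"grip_force":{"type":"number"}},"required":["increments"]}

```bash
ls; mkdir -p pics
python3 - <<'E'
from plant import r
import cv2
s=r.get_state()
for k,v in s.items(): print(k,v)
for n in("scene","top"):
    cv2.imwrite(f"pics/{n}0.png",r.snapshot(n)[:,:,::-1]); print(n,r.get_calibration(n))
E
```

```text
pics
clock 0.0
q [ 1.16080501  0.68998115 -0.19453284  1.56637068  0.15727558  0.90247019
 -0.21508448]
qd [-0.0007851  -0.00151157  0.00065011 -0.00196197  0.0009784   0.00021978
  0.00072805]
joint_torque [ 4.13399530e-04 -5.27562654e+01 -1.26712896e+00 -1.53427434e+01
 -5.27334970e-02  6.63076426e-03  1.54942113e-04]
tool_pos [ 0.26804959 -0.56389122  0.23790516]
eef_rot [ 8.45416478e-01 -5.34106855e-01 -8.03161690e-04 -4.48121977e-04]
contact_force [ 0.17531863  0.67371002 -0.72537929]
moment [-0.02851533  0.02194938  0.01710994]
opening 0.9988747893668429
scene {'fx': 448.310005414802, 'fy': 448.310005414802, 'cx': 315.6122966985396, 'cy': 203.54799082042408, 'dist': array([-0.11248728,  0.        ,  0.        ,  0.        ,  0.        ]), 'R': array([[-0.59020854, -0.80691377, -0.02332495],
       [-0.44037246,  0.34605309, -0.82844393],
       [ 0.67655449, -0.47868302, -0.55958609]]), 't': array([0.30046324, 0.27466485, 1.19088937])}
top {'fx': 446.7949899886502, 'fy': 446.7949899886502, 'cx': 317.0143407137748, 'cy': 198.75323554011388, 'dist': array([-0.00182575,  0.        ,  0.        ,  0.        ,  0.        ]), 'R': array([[-0.00907313, -0.99990389,  0.0104828 ],
       [-0.98101751,  0.00687002, -0.19379745],
       [ 0.1937068 , -0.01204216, -0.98098556]]), 't': array([-0.00684343,  0.50926719,  1.41866076])}
```

View pics/scene0.png

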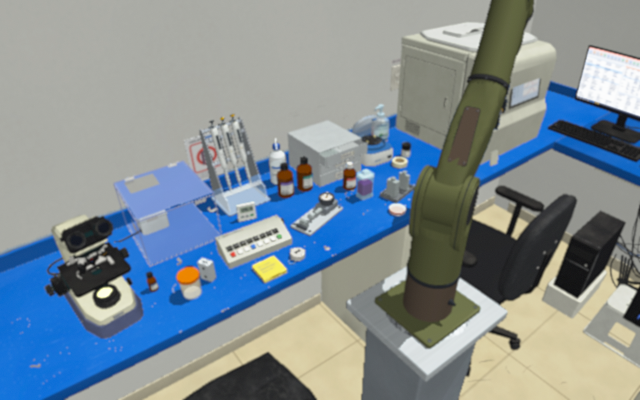

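View pics/top0.png

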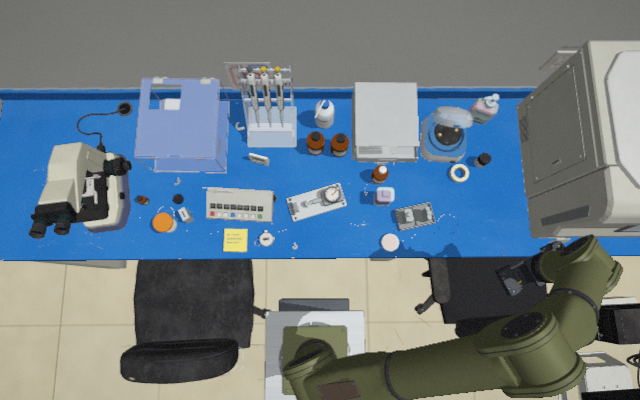

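The top picture shows the comparator at (316,202), the tray at (414,216) and the spacer at (185,214). The orange cup is at (163,223) and the black cap at (178,199). Next I'll zoom in on these.

```bash
cat > h.py <<'E'
import numpy as np, cv2, json
from plant import r
C={n:r.get_calibration(n) for n in("scene","top")}
def K(c): return np.array([[c['fx'],0,c['cx']],[0,c['fy'],c['cy']],[0,0,1]])
def proj(n,X):
    c=C[n]; X=np.atleast_2d(np.asarray(X,float))
    return cv2.projectPoints(X,cv2.Rodrigues(c['R'])[0],c['t'],K(c),c['dist'])[0][:,0]
def back(n,uv,z):
    c=C[n]; p=cv2.undistortPoints(np.array(uv,float).reshape(-1,1,2),K(c),c['dist'])[:,0]
    d=np.c_[p,np.ones(len(p))]@c['R']; o=-c['R'].T@c['t']
    return o+d*((z-o[2])/d[:,2])[:,None]
def crop(img,x0,y0,w,h,s,name):
    o=cv2.resize(img[y0:y0+h,x0:x0+w],None,fx=s,fy=s,interpolation=cv2.INTER_CUBIC)
    for i in range(0,w,10):
        cv2.line(o,(i*s,0),(i*s,6),(0,0,255),1); 
        if i%20==0: cv2.putText(o,str(x0+i),(i*s,16),0,.35,(0,0,255),1)
    for i in range(0,h,10):
        cv2.line(o,(0,i*s),(6,i*s),(0,0,255),1)
        if i%20==0: cv2.putText(o,str(y0+i),(8,i*s+4),0,.35,(0,0,255),1)
    cv2.imwrite(name,o)
E
python3 - <<'E'
from h import *
t=cv2.imread('pics/top0.png'); s=cv2.imread('pics/scene0.png')
crop(t,280,175,75,55,10,'pics/t_comp.png')
crop(t,370,180,75,70,8,'pics/t_tray.png')
crop(t,140,185,60,55,10,'pics/t_sp.png')
crop(s,285,160,130,75,6,'pics/s_comp.png')
crop(s,140,245,90,60,8,'pics/s_sp.png')
E
```

```text
(no output)
```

View pics/t_comp.png

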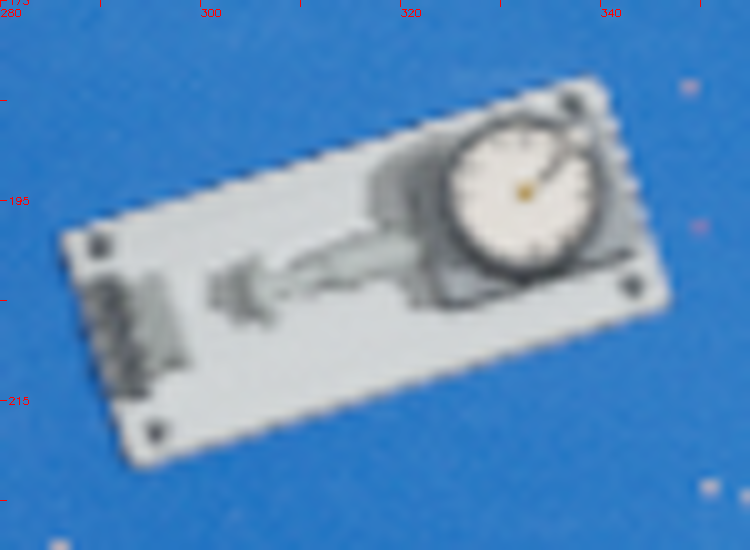

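View pics/t_tray.png

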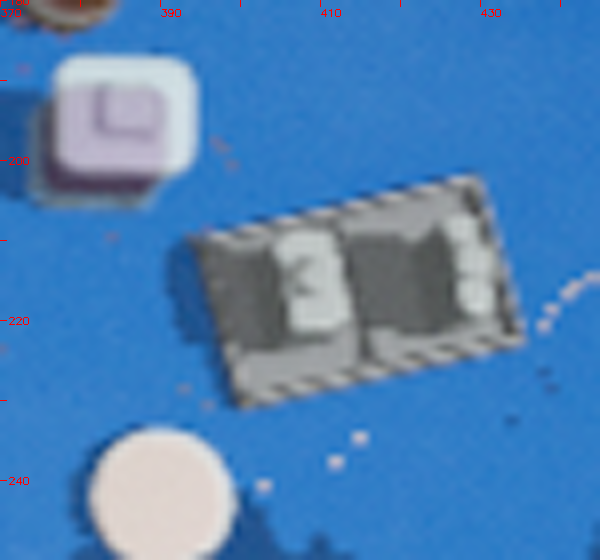

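View pics/t_sp.png

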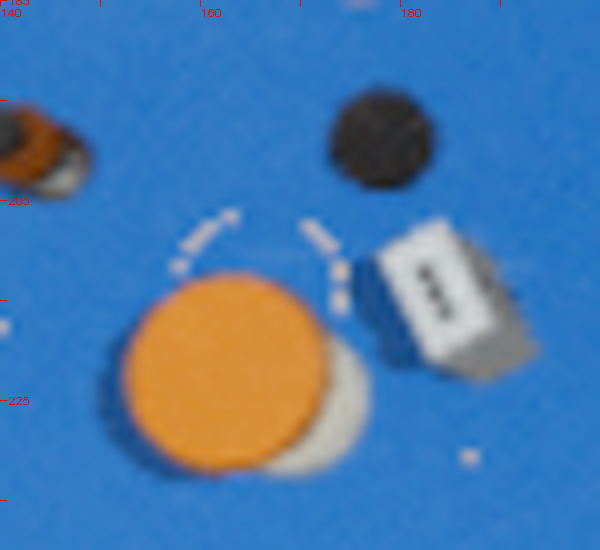

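View pics/s_comp.png

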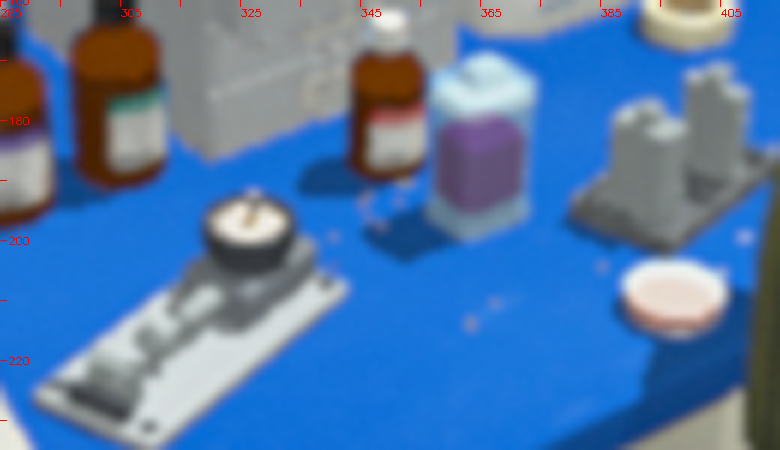

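View pics/s_sp.png

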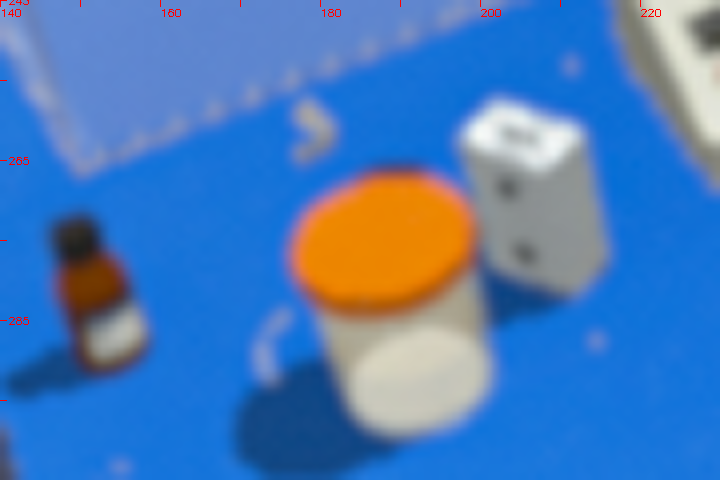

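```bash
cat > fit.py <<'E'
from h import *
from scipy.optimize import minimize
def box(cx,cy,hx,hy,z0,z1): return np.array([[cx+a*hx,cy+b*hy,z] for a in(-1,1) for b in(-1,1) for z in(z0,z1)])
def cyl(cx,cy,rad,z0,z1):
    a=np.linspace(0,2*np.pi,32,endpoint=False); return np.array([[cx+rad*np.cos(t),cy+rad*np.sin(t),z] for t in a for z in(z0,z1)])
def place(P,p):
    c,s=np.cos(p[2]),np.sin(p[2]); return P@np.array([[c,s,0],[-s,c,0],[0,0,1]])+[p[0],p[1],p[3] if len(p)>3 else 0]
S=8
def render(n,parts,p,win,shape):
    x0,y0,w,h=win; m=np.zeros((h*S,w*S),np.uint8)
    for P in parts:
        uv=(proj(n,place(P,p))-[x0,y0]+.5)*S-.5
        cv2.fillConvexPoly(m,cv2.convexHull(np.round(uv*16).astype(np.int32)),255,shift=4)
    return cv2.resize(m,(w,h),interpolation=cv2.INTER_AREA)/255.
def alpha(img,win):
    x0,y0,w,h=win; a=img[y0:y0+h,x0:x0+w].astype(float)
    rel=(a[...,0]-a[...,2])/np.maximum(a.max(-1),1)   # blue-red over max
    return rel
def fit(n,img,parts,p0,win,bg=None):
    rel=alpha(img,win); b=np.percentile(rel,95) if bg is None else bg
    A=np.clip(1-rel/b,0,1); A=np.clip(A/.85,0,1)
    A=cv2.GaussianBlur(A,(0,0),.7)
    f=lambda p:((cv2.GaussianBlur(render(n,parts,p,win,None),(0,0),.9)-A)**2).sum()
    best=None
    for k in range(3):
        st=np.array([.006,.006,.06])*(1,.5,.25)[k]; p0=np.array(p0,float)
        sim=np.vstack([p0]+[p0+st*e for e in np.eye(3)])
        res=minimize(f,p0,method='Nelder-Mead',options=dict(initial_simplex=sim,xatol=1e-5,fatol=1e-4)); p0=res.x
    return p0,res.fun,A
COMP=[box(0,-.066,.042,.095,0,.010),box(0,-.120,.025,.035,0,.036),cyl(0,-.12,.027,.044,.060)]
TRAY=[box(0,0,.037,.062,0,.014)]
SP=[box(0,0,.020,.01125,0,.064)]
E
python3 - <<'E'
from fit import *
t=cv2.imread('pics/top0.png'); s=cv2.imread('pics/scene0.png')
print('base',back('top',[[286,198],[339.6,182.2],[346.5,205],[293,221.4]],.01))
print('tray',back('top',[[394,209.5],[429.5,202],[434,222],[399.5,230.2]],.014))
print('sp',back('top',[[177.3,210.5],[183.2,206.5],[189,217.5],[182.7,220.5]],.064))
E
```

```text
base [[ 0.52039147  0.09326462  0.01      ]
 [ 0.57396969 -0.08884772  0.01      ]
 [ 0.49490707 -0.11063024  0.01      ]
 [ 0.44047451  0.06953626  0.01      ]]
tray [[ 0.47767049 -0.26965151  0.014     ]
 [ 0.50245551 -0.39073145  0.014     ]
 [ 0.43429976 -0.40187717  0.014     ]
 [ 0.40764431 -0.28502634  0.014     ]]
sp [[0.47091655 0.44053173 0.064     ]
 [0.48390008 0.4221825  0.064     ]
 [0.44778876 0.40181432 0.064     ]
 [0.43818768 0.42155609 0.064     ]]
```

Run:
```python
from fit import *
t=cv2.imread('pics/top0.png'); s=cv2.imread('pics/scene0.png')
def ov(n,img,parts,p,win,name,sc=8):
    x0,y0,w,h=win
    o=cv2.resize(img[y0:y0+h,x0:x0+w],None,fx=sc,fy=sc,interpolation=cv2.INTER_CUBIC)
    for P in parts:
        uv=(proj(n,place(P,p))-[x0,y0]+.5)*sc-.5
        cv2.polylines(o,[cv2.convexHull(uv.astype(np.int32))],True,(0,0,255),1)
    cv2.imwrite(name,o)
cw=(278,172,76,58); p,f,A=fit('top',t,COMP,[.488,.055,.287],cw); print('comp top',p,f); ov('top',t,COMP,p,cw,'pics/o1.png')
w=(388,196,52,40)
# tray incl. blocks left free: master & thin as parts
T=TRAY+[box(0,.03,.02,.012,0,.068),box(0,-.03,.02,.0065,0,.068)]
p,f,A=fit('top',t,T,[.455,-.337,.2],w); print('tray top',p,f); ov('top',t,T,p,w,'pics/o2.png')
w=(172,201,26,26); p,f,A=fit('top',t,SP,[.46,.42,.517],w); print('sp top',p,f); ov('top',t,SP,p,w,'pics/o3.png',16)
w=(284,195,62,43); 
p,f,A=fit('scene',s,COMP,[.488,.055,.287],w); print('comp scene',p,f); ov('scene',s,COMP,p,w,'pics/o4.png')
w=(376,166,42,40);p,f,A=fit('scene',s,T,[.455,-.337,.2],w); print('tray scene',p,f); ov('scene',s,T,p,w,'pics/o5.png',12)
a,b=[cv2.imread(f'pics/o{i}.png') for i in(1,2)]
c,d,e=[cv2.resize(cv2.imread(f'pics/o{i}.png'),(380,300)) for i in(3,4,5)]
cv2.imwrite('pics/ov.png',np.vstack([np.hstack([cv2.resize(a,(390,290)),cv2.resize(b,(390,290))]),np.hstack([cv2.resize(x,(260,260)) for x in(c,d,e)])]))
```

```text
comp top [0.4892716  0.05470881 0.2931956 ] 11.221873919635739
tray top [ 0.456138   -0.3389664   0.21786469] 56.04214700766565
sp top [0.46144046 0.42312685 0.47298748] 56.05649027470463
comp scene [0.49048648 0.05746044 0.28730872] 85.88493096563661
tray scene [ 0.45498547 -0.33904748  0.08891435] 160.85775644739627
```

View pics/ov.png

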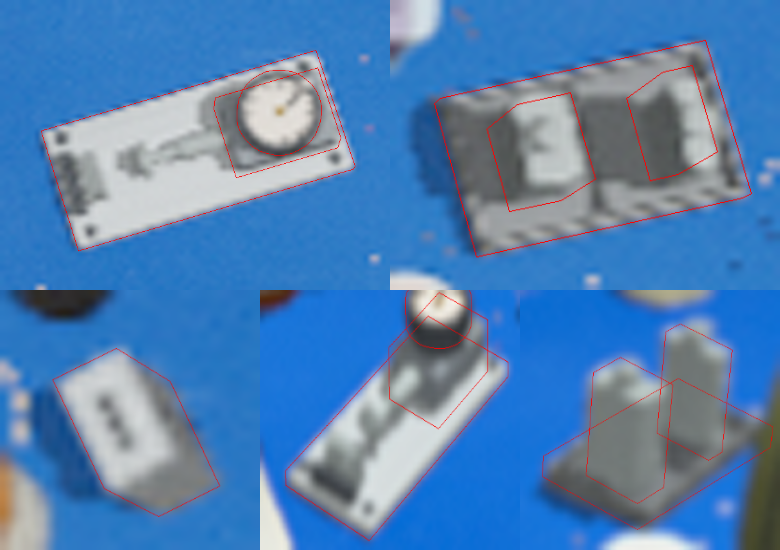

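Run:
```python
from fit import *
t=cv2.imread('pics/top0.png')
g=t[205:230,396:436].astype(int)
print(t[208:226,402:420].min(-1))
```

```text
[[150 123 114 133 141 148 143 134 130 113 125 154 156 154 154 155 155 156]
 [144 151 140 157 183 189 189 185 182 150 100 124 117 115 118 119 118 116]
 [145 130 154 185 190 190 191 190 190 166 118 106  97  96  96  94  99  97]
 [108  98 152 185 189 187 189 189 191 172 121  91  96  97  98  96  97  94]
 [ 88  84 116 164 172 150 156 177 187 191 160  87  97  99  95  97  98  95]
 [ 84  85  89 129 138 142 168 183 185 193 162  84  88  98  97  96  95  98]
 [ 83  87  82 111 126 158 184 185 188 189 161  87  89  95  96  99  97  98]
 [ 87  86  83 116 134 142 172 188 189 191 173 117  90  99  98  97  98  97]
 [ 84  84  85 120 138 125 142 169 185 193 182 138  88  93  98  96  96  97]
 [ 85  81  85 101 152 178 180 183 190 192 192 163  97 100  93  98  97  96]
 [ 85  83  85  81 159 190 191 190 191 191 195 169 101  91  95  96  96  99]
 [ 88  86  85  82 153 189 189 189 190 192 196 174 115  89  97 100  98  99]
 [ 89  84  82  83 144 182 192 193 199 191 168 147 118  82  91  97  96  98]
 [ 95  81  85  83 110 134 138 137 143 146 149 153 129  99 130 144 146 125]
 [ 93  87  81  91  97 103 101 107 111 132 154 159 135  92 130 158 159 150]
 [ 95  89  95 113 124 129 141 149 149 154 156 157 135  86 114 152 159 156]
 [147 144 145 148 151 153 155 158 156 157 154 157 133  92 106 142 158 159]
 [156 156 157 155 156 157 159 158 158 157 158 158 134 127 126 116 135 144]]
```

```bash
cat > fm.py <<'E'
from fit import *
t=cv2.imread('pics/top0.png')
win=(400,205,22,20); x0,y0,w,h=win
g=t[y0:y0+h,x0:x0+w].min(-1).astype(float)
bg=np.full_like(g,90.); 
for i in range(h):
    if i+y0<=209 or i+y0>=220: bg[i]=146
A=np.clip((g-bg)/(190-bg),0,1)
W=np.ones_like(A); W[211-y0:218-y0,403-x0:410-x0]=0; W[:,:402-x0]=0; W[222-y0:]=0; W[:, 414-x0:]=0
W[220-y0,412-x0:]=0
top=[np.array([[a*.02,b*.012,.068] for a in(-1,1) for b in(-1,1)])]
f=lambda p:(W*(cv2.GaussianBlur(render('top',top,p,win,None),(0,0),.5)-A)**2).sum()
p0=np.array([.461,-.309,.2])
for k in range(4):
    st=np.array([.004,.004,.08])*.6**k
    res=minimize(f,p0,method='Nelder-Mead',options=dict(initial_simplex=np.vstack([p0]+[p0+st*e for e in np.eye(3)]),xatol=1e-5,fatol=1e-4)); p0=res.x
print(p0,res.fun)
tr=np.array([.456138,-.3389664]);th=.21786
R=np.array([[np.cos(th),-np.sin(th)],[np.sin(th),np.cos(th)]]); print('in tray frame',R.T@(p0[:2]-tr), p0[2]-th)
print('bay ctr', tr+R@[0,.03])
uv=((proj('top',place(top[0],p0))-[x0,y0]+.5)*20-.5).astype(int)
o=cv2.resize(t[y0:y0+h,x0:x0+w],None,fx=20,fy=20,interpolation=cv2.INTER_NEAREST)
cv2.polylines(o,[cv2.convexHull(uv)],True,(0,0,255),1); cv2.imwrite('pics/om.png',o)
E
python3 fm.py
```

```text
[ 0.45148873 -0.30647247  0.23794879] 3.106757834863521
in tray frame [0.00248389 0.03273074] 0.02008878532203834
bay ctr [ 0.44965378 -0.30967553]
```

View pics/om.png

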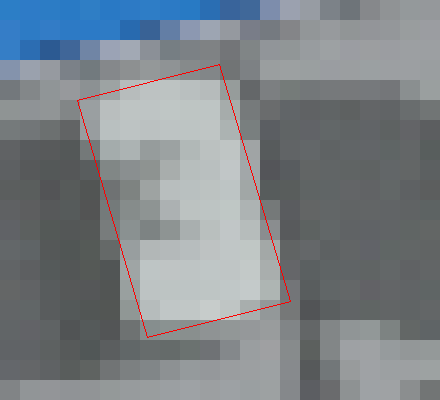

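Run:
```python
from h import *
t=cv2.imread('pics/top0.png')
print('jar lid',back('top',[[376.5,187],[394,187],[394,201],[377,201]],.106))
print('cup',back('top',[[162.2,221.6]],.072),'cap',back('top',[[177.5,198.4]],.012),'bottle',back('top',[[380,168]],.105))
print('keypad',back('top',[[272,192],[272,220],[207,190],[207,218]],.05))
```

```text
jar lid [[ 0.53487912 -0.19975972  0.106     ]
 [ 0.53450555 -0.25551758  0.106     ]
 [ 0.48916483 -0.25358829  0.106     ]
 [ 0.48954489 -0.19975916  0.106     ]]
cup [[0.43393073 0.48432773 0.072     ]] cap [[0.52116768 0.45779255 0.012     ]] bottle [[ 0.59750024 -0.21334285  0.105     ]]
keypad [[0.5328714  0.13708259 0.05      ]
 [0.43975552 0.1361118  0.05      ]
 [0.54106446 0.35085161 0.05      ]
 [0.44790156 0.34726411 0.05      ]]
```

```bash
cat > plan.py <<'E'
from h import *
from scipy.spatial.transform import Rotation as Ro, Slerp
import sys
def down(yaw):
    c,s=np.cos(yaw),np.sin(yaw); return Ro.from_matrix(np.array([[c,s,0],[s,-c,0],[0,0,-1]]))
def st():
    s=r.get_state(); R=Ro.from_quat(s['eef_rot']); X=R.as_matrix()[:,0]
    print('t%.2f pos %s yaw %.3f tilt %s F %s M %s open %.3f q7 %.2f'%(s['clock'],np.round(s['tool_pos']*1e3,1),np.arctan2(X[1],X[0]),np.round(R.as_matrix()[:2,2],3),np.round(s['contact_force'],1),np.round(s['moment'],2),s['opening'],s['q'][6]))
    return s,R
def plan(way,hand,gain=1.):
    # way: list of (pos_mm, yaw, nrows[, hand])
    s,R=st(); p=s['tool_pos']*1e3; rows=[]
    for w in way:
        P=np.array(w[0],float); T=down(w[1]); n=w[2]; hd=w[3] if len(w)>3 else hand
        rv=(R.inv()*T).as_rotvec(); d=(P-p)/n
        for i in range(n):
            rows.append([hd]+list(np.round(R.inv().apply(d),1))+list(np.round(rv/n,3))); R=R*Ro.from_rotvec(rv/n); p=p+d
        
    for i in range(0,len(rows),8): print('[' + ',\n'.join(str([float(v) for v in x]) for x in rows[i:i+8])+']')
    m=np.abs(np.array(rows)); print('max',m[:,1:4].max(),m[:,4:].max())
E
python3 -c "
from plan import *
plan([((451.5,-306.5,150),.238,8)],.8)"
```

```text
t0.10 pos [ 268.1 -564.   238. ] yaw -1.127 tilt [-0.001  0.001] F [-0.4  1.6 -0.6] M [-0.01  0.08  0.03] open 1.000 q7 -0.22
[[0.8, -19.2, -34.5, 11.0, -0.0, 0.0, -0.171],
[0.8, -13.1, -37.3, 11.0, -0.0, 0.0, -0.171],
[0.8, -6.5, -39.0, 11.0, -0.0, 0.0, -0.171],
[0.8, 0.2, -39.5, 11.0, -0.0, 0.0, -0.171],
[0.8, 6.9, -38.9, 11.0, -0.0, 0.0, -0.171],
[0.8, 13.4, -37.2, 11.0, -0.0, 0.0, -0.171],
[0.8, 19.5, -34.4, 11.0, -0.0, 0.0, -0.171],
[0.8, 25.0, -30.6, 11.0, -0.0, 0.0, -0.171]]
max 39.5 0.171
```

>>> play_rows(
  increments=[
    [0.7,-19,-34.5,11,0,0,-0.171],
    [0.7,-13,-37.5,11,0,0,-0.171],
    [0.7,-6.5,-39,11,0,0,-0.171],
    [0.7,0,-39.5,11,0,0,-0.171],
    [0.7,7,-39,11,0,0,-0.171],
    [0.7,13.5,-37,11,0,0,-0.171],
    [0.7,19.5,-34.5,11,0,0,-0.171],
    [0.7,25,-30.5,11,0,0,-0.171],
  ],
  grip_force=40,
)

```text
clock: 1.1
tool_pos: [0.4484, -0.2997, 0.145]
eef_rot: [0.99, 0.138, -0.002, -0.0]
contact_force: [0.6, 0.5, 0.8]
opening: 0.704
```

```bash
python3 -c "
from plan import *
plan([((451.5,-306.5,110),.238,3),((451.5,-306.5,47),.238,3),((451.5,-306.5,47),.238,2)],.7)"
```

```text
t1.10 pos [ 448.4 -299.7  145. ] yaw 0.277 tilt [-0.004  0.   ] F [0.6 0.5 0.8] M [-0.   -0.13  0.02] open 0.704 q7 0.23
[[0.7, 0.4, 2.5, 11.7, -0.0, 0.001, 0.013],
[0.7, 0.4, 2.5, 11.7, -0.0, 0.001, 0.013],
[0.7, 0.4, 2.5, 11.7, -0.0, 0.001, 0.013],
[0.7, -0.0, -0.0, 21.0, 0.0, -0.0, -0.0],
[0.7, -0.0, -0.0, 21.0, 0.0, -0.0, -0.0],
[0.7, -0.0, -0.0, 21.0, 0.0, -0.0, -0.0],
[0.7, -0.0, -0.0, 0.0, -0.0, 0.0, -0.0],
[0.7, -0.0, -0.0, 0.0, -0.0, 0.0, -0.0]]
max 21.0 0.013
```

>>> play_rows(
  increments=[
    [0.7,0.5,4,12,0,0.002,0.02],
    [0.7,0.5,2.5,15,0,0.001,0.015],
    [0.7,0,1,15,0,0.001,0.004],
    [0.7,0,0,15,0,0,0],
    [0.7,0,0,12,0,0,0],
    [0.7,0,0,8,0,0,0],
    [0.7,0,0,0,0,0,0],
    [0.7,0,0,0,0,0,0],
  ],
)

```text
clock: 2.1
tool_pos: [0.4503, -0.3066, 0.0619]
eef_rot: [0.993, 0.117, -0.001, -0.001]
contact_force: [0.7, 0.4, -0.9]
opening: 0.698
```

```bash
python3 -c "
from plan import *
t=r.snapshot('top')[:,:,::-1]; cv2.imwrite('pics/top1.png',t); crop(t,350,160,90,80,8,'pics/t1.png')
t=r.snapshot('scene')[:,:,::-1]; cv2.imwrite('pics/scene1.png',t); crop(t,330,140,100,80,8,'pics/s1.png')
plan([((451.5,-306.5,47),.238,3)],.7)"
```

```text
t2.20 pos [ 450.4 -306.6   62. ] yaw 0.235 tilt [-0.003  0.002] F [-0.  -0.1  0.7] M [-0.04 -0.11 -0.02] open 0.703 q7 0.12
[[0.7, 0.4, 0.1, 5.0, -0.001, 0.001, -0.001],
[0.7, 0.4, 0.1, 5.0, -0.001, 0.001, -0.001],
[0.7, 0.4, 0.1, 5.0, -0.001, 0.001, -0.001]]
max 5.0 0.001
```

View pics/t1.png

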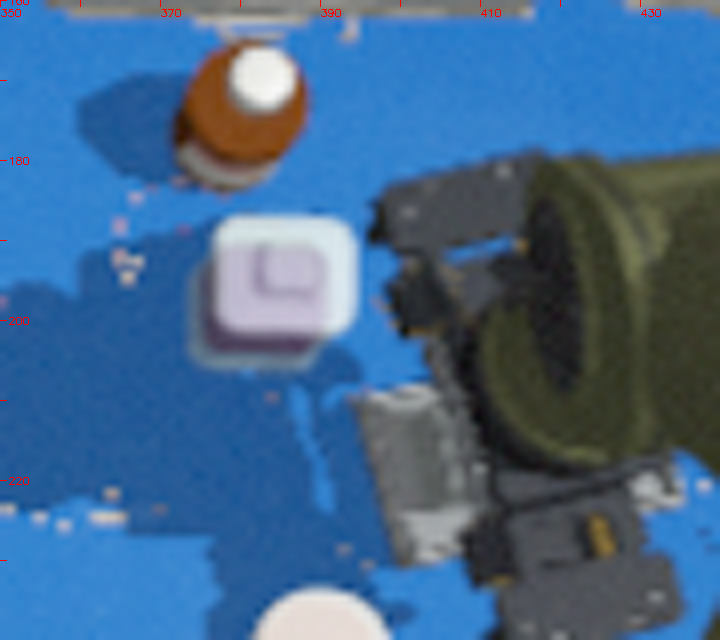

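View pics/s1.png

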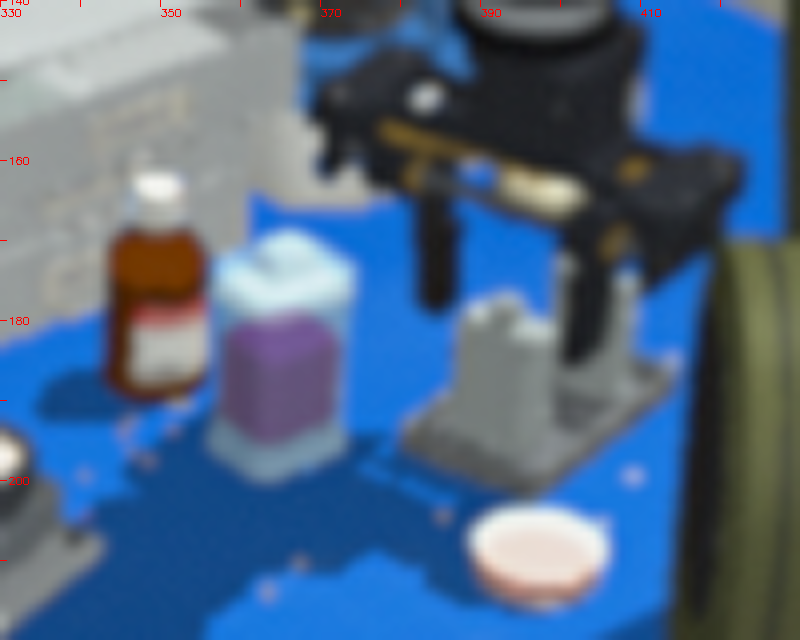

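```bash
python3 -c "
from plan import *
s,R=st(); X=R.as_matrix()[:,0]; p=s['tool_pos']
for d in(-.031,-.048,0,.031,.048): print(d,proj('scene',p+X*d),proj('top',p+X*d))
m=np.array([.4515,-.3065,.068]); print(proj('scene',m),proj('scene',m+[0,0,.01]))
print([proj('scene',place(np.array([[a*.02,b*.012,.068]]),[.4515,-.3065,.238])).round(1).tolist() for a in(-1,1) for b in(-1,1)])
"
```

```text
t2.20 pos [ 450.4 -306.6   62. ] yaw 0.235 tilt [-0.003  0.002] F [-0.  -0.1  0.7] M [-0.04 -0.11 -0.02] open 0.703 q7 0.12
-0.031 [[400.98426394 183.78705234]] [[411.0721265  224.40294599]]
-0.048 [[405.10782131 185.33884707]] [[412.55321107 229.48225808]]
0 [[393.57556493 181.0019148 ]] [[408.38794618 215.1980594 ]]
0.031 [[386.30781396 178.27340421]] [[405.72502937 206.0665855 ]]
0.048 [[382.38121889 176.8007453 ]] [[404.27366157 201.08987117]]
[[393.44973065 179.45999158]] [[393.65014136 177.06462419]]Traceback (most recent call last):
  File "<string>", line 6, in <module>
    print([proj('scene',place(np.array([[a*.02,b*.012,.068]]),[.4515,-.3065,.238])).round(1).tolist() for a in(-1,1) for b in(-1,1)])
                        ^^^^^
NameError: name 'place' is not defined. Did you mean: 'plan'?
```

The predicted fingertips match the scene view: (384,178) and (402,185), with the master between them. I'll descend and close.

>>> play_rows(
  increments=[
    [0.7,0.5,0,8,-0.001,0.002,0],
    [0.7,0.5,0,8,0,0,0],
    [0.7,0,0,0,0,0,0],
    [0.2,0,0,0,0,0,0],
    [0.2,0,0,0,0,0,0],
    [0.2,0,0,0,0,0,0],
    [0.2,0,0,0,0,0,0],
    [0.2,0,0,0,0,0,0],
  ],
  grip_force=50,
)

```text
clock: 3.2
tool_pos: [0.4517, -0.3065, 0.0454]
eef_rot: [0.993, 0.117, 0.0, -0.001]
contact_force: [1.4, 0.7, -1.3]
opening: 0.453
```

```bash
python3 -c "
from plan import *
plan([((451.5,-306.5,170),.238,5),((451.5,-250,170),.238,3)],.2)"
```

```text
t3.20 pos [ 451.7 -306.5   45.4] yaw 0.235 tilt [0.001 0.001] F [ 1.4  0.7 -1.3] M [ 0.   -0.12 -0.  ] open 0.453 q7 0.10
[[0.2, -0.0, -0.0, -24.9, -0.0, -0.0, -0.001],
[0.2, -0.0, -0.0, -24.9, -0.0, -0.0, -0.001],
[0.2, -0.0, -0.0, -24.9, -0.0, -0.0, -0.001],
[0.2, -0.0, -0.0, -24.9, -0.0, -0.0, -0.001],
[0.2, -0.0, -0.0, -24.9, -0.0, -0.0, -0.001],
[0.2, 4.4, -18.3, -0.0, 0.0, 0.0, 0.0],
[0.2, 4.4, -18.3, -0.0, 0.0, 0.0, 0.0],
[0.2, 4.4, -18.3, -0.0, 0.0, 0.0, 0.0]]
max 24.9 0.001
```

>>> play_rows(
  increments=[
    [0.2,0,0,-15,0,0,0],
    [0.2,0,0,-30,0,0,0],
    [0.2,0,0,-35,0,0,0],
    [0.2,0,0,-30,0,0,0],
    [0.2,5,-19,-5,0,0,0],
    [0.2,10,-35,0,0,0,-0.01],
    [0.2,14,-45,0,0,0,-0.01],
    [0.2,14,-45,0,0,0,-0.01],
  ],
)

```text
clock: 4.2
tool_pos: [0.4566, -0.1518, 0.1663]
eef_rot: [0.992, 0.129, 0.0, -0.001]
contact_force: [0.0, 0.6, -1.5]
opening: 0.451
```

```bash
python3 -c "
from plan import *
plan([((493,42.3,130),.293,8)],.2)"
```

```text
t4.20 pos [ 456.6 -151.8  166.3] yaw 0.260 tilt [0.    0.002] F [ 0.   0.6 -1.5] M [-0.02 -0.14 -0.03] open 0.451 q7 -0.07
[[0.2, 10.6, -22.3, 4.6, -0.0, -0.0, -0.004],
[0.2, 10.7, -22.2, 4.6, -0.0, -0.0, -0.004],
[0.2, 10.8, -22.2, 4.6, -0.0, -0.0, -0.004],
[0.2, 10.9, -22.1, 4.6, -0.0, -0.0, -0.004],
[0.2, 11.0, -22.1, 4.6, -0.0, -0.0, -0.004],
[0.2, 11.1, -22.0, 4.6, -0.0, -0.0, -0.004],
[0.2, 11.2, -22.0, 4.6, -0.0, -0.0, -0.004],
[0.2, 11.3, -22.0, 4.5, -0.0, -0.0, -0.004]]
max 22.3 0.004
```

>>> play_rows(
  increments=[
    [0.2,15,-38,2,0,0,-0.005],
    [0.2,16,-36,6,0,0,-0.005],
    [0.2,16,-32,10,0,0,-0.005],
    [0.2,16,-28,10,0,0,-0.005],
    [0.2,12,-20,10,0,0,-0.005],
    [0.2,8,-12,10,0,0,-0.005],
    [0.2,4,-6,6,0,0,0],
    [0.2,0,0,0,0,0,0],
  ],
)

```text
clock: 5.2
tool_pos: [0.4835, 0.0594, 0.109]
eef_rot: [0.988, 0.155, -0.005, -0.005]
contact_force: [0.1, 0.7, -0.6]
opening: 0.453
```

```bash
python3 -c "
from plan import *
t=r.snapshot('top')[:,:,::-1]; cv2.imwrite('pics/top2.png',t); crop(t,270,160,90,70,8,'pics/t2.png')
t=r.snapshot('scene')[:,:,::-1]; cv2.imwrite('pics/scene2.png',t); crop(t,275,160,80,80,8,'pics/s2.png')
plan([((493,42.3,100),.293,8)],.2)"
```

```text
t5.30 pos [483.8  58.2 109.5] yaw 0.309 tilt [-0.011  0.008] F [-0.8 -0.6 -1.2] M [-0.07 -0.11 -0.03] open 0.455 q7 -0.47
[[0.2, 0.5, 2.3, 1.2, -0.001, 0.001, 0.002],
[0.2, 0.5, 2.3, 1.2, -0.001, 0.001, 0.002],
[0.2, 0.5, 2.3, 1.2, -0.001, 0.001, 0.002],
[0.2, 0.5, 2.3, 1.2, -0.001, 0.001, 0.002],
[0.2, 0.5, 2.2, 1.2, -0.001, 0.001, 0.002],
[0.2, 0.5, 2.2, 1.2, -0.001, 0.001, 0.002],
[0.2, 0.5, 2.2, 1.2, -0.001, 0.001, 0.002],
[0.2, 0.5, 2.2, 1.2, -0.001, 0.001, 0.002]]
max 2.3 0.002
```

View pics/t2.png

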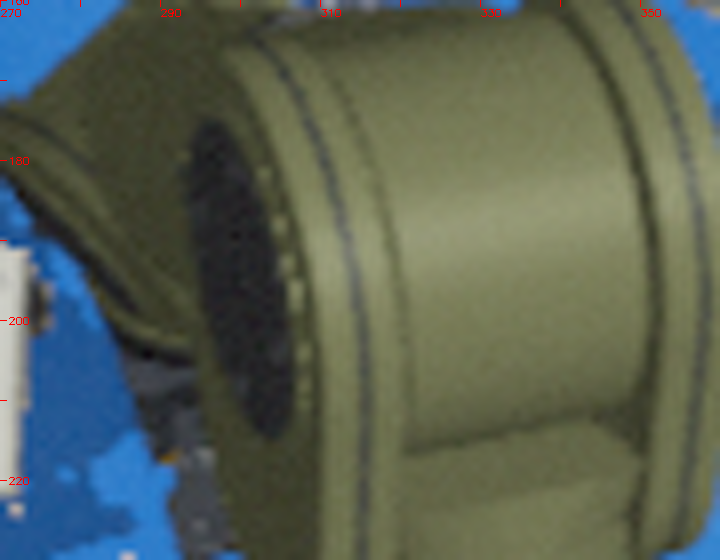

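View pics/s2.png

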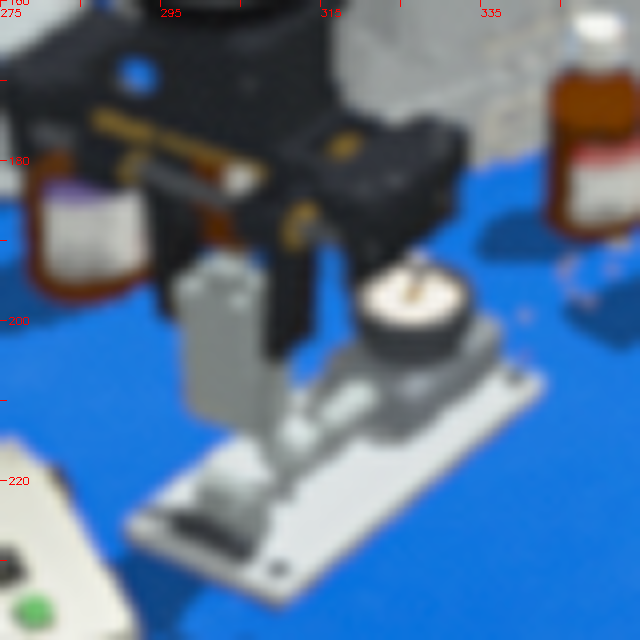

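>>> play_rows(
  increments=[
    [0.2,2,9,3,-0.005,0.004,0.01],
    [0.2,2,6,3,-0.003,0.003,0.005],
    [0.2,0,3,2,0,0.002,0],
    [0.2,0,0,0,0,0,0],
    [0.2,0,0,0,0,0,0],
    [0.2,0,0,0,0,0,0],
    [0.2,0,0,0,0,0,0],
    [0.2,0,0,0,0,0,0],
  ],
)

```text
clock: 6.3
tool_pos: [0.4937, 0.0386, 0.1015]
eef_rot: [0.99, 0.144, 0.001, -0.001]
contact_force: [-0.3, 1.0, -1.5]
opening: 0.452
```

```bash
cat > ck.py <<'E'
from plan import *
from fit import *
import sys
name=sys.argv[1]
t=r.snapshot('scene')[:,:,::-1]; cv2.imwrite(f'pics/{name}.png',t)
s,R=st(); win=(280,165,75,65);sc=10;x0,y0,w,h=win
o=cv2.resize(t[y0:y0+h,x0:x0+w],None,fx=sc,fy=sc,interpolation=cv2.INTER_CUBIC)
def d(P,c):
    uv=(proj('scene',P)-[x0,y0]+.5)*sc-.5
    cv2.polylines(o,[cv2.convexHull(uv.astype(np.int32))],True,c,1)
X=R.as_matrix()[:,0]; yaw=np.arctan2(X[1],X[0])
b=box(0,0,.02,.012,-.0414,.0226)+[0,0,s['tool_pos'][2]]
d(place(b,[*s['tool_pos'][:2],yaw]),(0,0,255))
cp=[.48927,.05471,.2932]
for P in COMP[:1]+[box(0,.006,.015,.006,.01,.028)]: d(place(P,cp),(0,255,255))
cv2.imwrite(f'pics/{name}c.png',o)
plan([((493,42.3,60),.293,8)],.2)
E
python3 ck.py s3
```

```text
t6.35 pos [493.7  38.7 101.5] yaw 0.288 tilt [0.002 0.002] F [-0.3  0.5 -1.4] M [ 0.03 -0.13 -0.  ] open 0.454 q7 -0.47
t6.35 pos [493.7  38.7 101.5] yaw 0.288 tilt [0.002 0.002] F [-0.3  0.5 -1.4] M [ 0.03 -0.13 -0.  ] open 0.454 q7 -0.47
[[0.2, 0.0, -0.5, 5.2, -0.0, -0.0, -0.001],
[0.2, 0.0, -0.5, 5.2, -0.0, -0.0, -0.001],
[0.2, 0.0, -0.5, 5.2, -0.0, -0.0, -0.001],
[0.2, 0.0, -0.5, 5.2, -0.0, -0.0, -0.001],
[0.2, 0.0, -0.5, 5.2, -0.0, -0.0, -0.001],
[0.2, 0.0, -0.5, 5.2, -0.0, -0.0, -0.001],
[0.2, 0.0, -0.5, 5.2, -0.0, -0.0, -0.001],
[0.2, 0.0, -0.5, 5.2, -0.0, -0.0, -0.001]]
max 5.2 0.001
```

View pics/s3c.png

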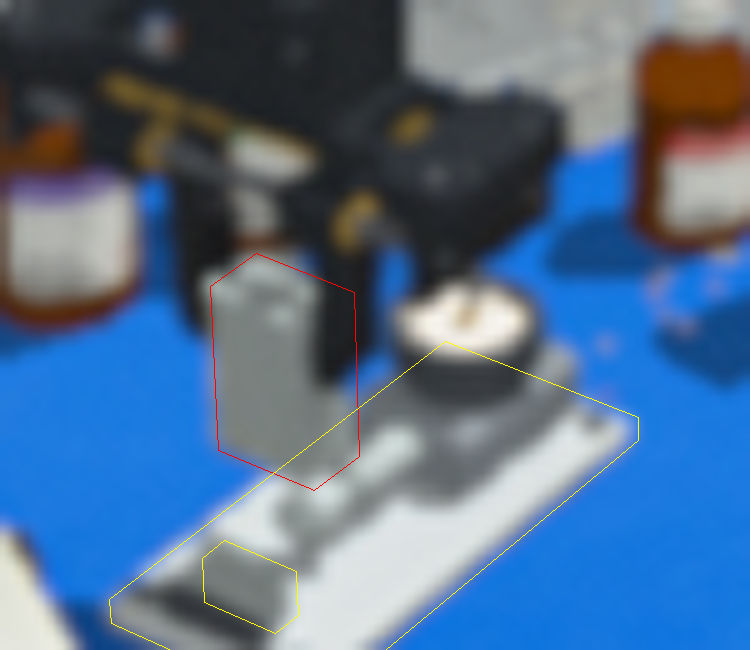

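The held block and the comparator both sit about 1 px (roughly 2–3 mm) above their predicted outlines, so it's a shared camera bias and the relative pose agrees. I'll descend to just above the gap.

>>> play_rows(
  increments=[
    [0.2,0.2,-2,5,-0.001,0,-0.003],
    [0.2,0.1,-1,5,0,0,-0.002],
    [0.2,0,-0.4,4,0,0,0],
    [0.2,0,0,2,0,0,0],
    [0.2,0,0,0,0,0,0],
    [0.2,0,0,0,0,0,0],
    [0.2,0,0,0,0,0,0],
    [0.2,0,0,0,0,0,0],
  ],
)

```text
clock: 7.35
tool_pos: [0.493, 0.0424, 0.0843]
eef_rot: [0.989, 0.146, 0.001, -0.0]
contact_force: [-0.2, 0.3, -1.1]
opening: 0.455
```

```bash
python3 -c "
from plan import *
plan([((493,42.3,52),.293,8)],.2)"
```

```text
t7.35 pos [493.   42.4  84.3] yaw 0.294 tilt [0.002 0.001] F [-0.2  0.3 -1.1] M [ 0.   -0.05  0.03] open 0.455 q7 -0.49
[[0.2, -0.0, 0.0, 4.0, -0.0, -0.0, 0.0],
[0.2, -0.0, 0.0, 4.0, -0.0, -0.0, 0.0],
[0.2, -0.0, 0.0, 4.0, -0.0, -0.0, 0.0],
[0.2, -0.0, 0.0, 4.0, -0.0, -0.0, 0.0],
[0.2, -0.0, 0.0, 4.0, -0.0, -0.0, 0.0],
[0.2, -0.0, 0.0, 4.0, -0.0, -0.0, 0.0],
[0.2, -0.0, 0.0, 4.0, -0.0, -0.0, 0.0],
[0.2, -0.0, 0.0, 4.0, -0.0, -0.0, 0.0]]
max 4.0 0.0
```

>>> play_rows(
  increments=[
    [0.2,0,0,3,0,0,0],
    [0.2,0,0,3,0,0,0],
    [0.2,0,0,3,0,0,0],
    [0.2,0,0,3,0,0,0],
    [0.2,0,0,2,0,0,0],
    [0.2,0,0,0,0,0,0],
    [0.2,0,0,0,0,0,0],
    [0.2,0,0,0,0,0,0],
  ],
)

```text
clock: 8.35
tool_pos: [0.4933, 0.0449, 0.0696]
eef_rot: [0.989, 0.148, 0.002, -0.002]
contact_force: [-0.1, 2.2, -0.2]
opening: 0.455
```

```bash
python3 ck.py s4
python3 - <<'E'
import cv2
E
```

```text
t8.40 pos [493.3  44.9  69.6] yaw 0.296 tilt [0.003 0.004] F [-0.3  1.5  0.1] M [ 0.47  0.03 -0.02] open 0.455 q7 -0.51
t8.40 pos [493.3  44.9  69.6] yaw 0.296 tilt [0.003 0.004] F [-0.3  1.5  0.1] M [ 0.47  0.03 -0.02] open 0.455 q7 -0.51
[[0.2, -0.1, 0.3, 1.2, -0.0, -0.001, 0.0],
[0.2, -0.1, 0.3, 1.2, -0.0, -0.001, 0.0],
[0.2, -0.1, 0.3, 1.2, -0.0, -0.001, 0.0],
[0.2, -0.1, 0.3, 1.2, -0.0, -0.001, 0.0],
[0.2, -0.1, 0.3, 1.2, -0.0, -0.001, 0.0],
[0.2, -0.1, 0.3, 1.2, -0.0, -0.001, 0.0],
[0.2, -0.1, 0.3, 1.2, -0.0, -0.001, 0.0],
[0.2, -0.1, 0.3, 1.2, -0.0, -0.001, 0.0]]
max 1.2 0.001
```

View pics/s4c.png

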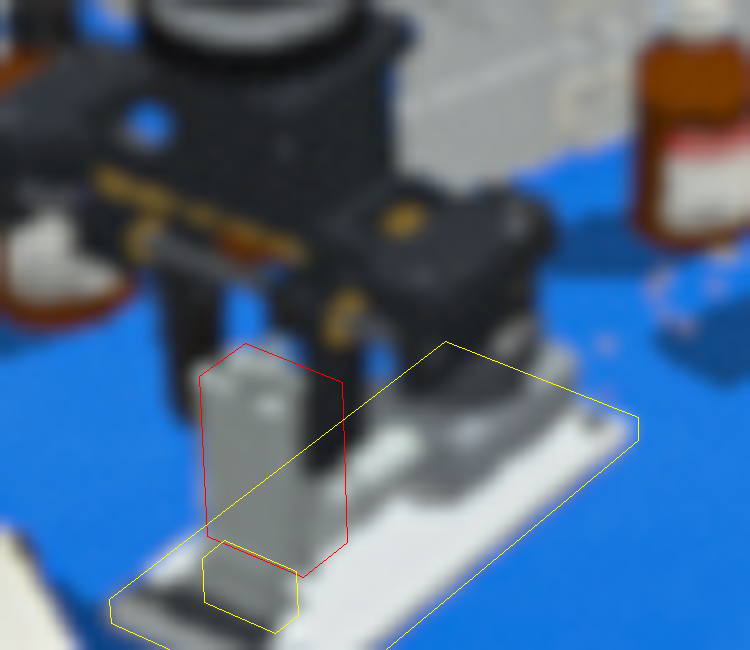

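>>> play_rows(
  increments=[
    [0.2,-0.6,1,0,-0.002,-0.001,0],
    [0.2,-0.4,0.7,2.5,-0.001,0,0],
    [0.2,-0.1,0.5,3,0,0,0],
    [0.2,-0.1,0.5,3,0,0,0],
    [0.2,-0.1,0.5,3,0,0,0],
    [0.2,0,0.4,0,0,0,0],
    [0.2,0,0.3,0,0,0,0],
    [0.2,0,0.3,0,0,0,0],
  ],
)

```text
clock: 9.4
tool_pos: [0.4944, 0.0425, 0.0582]
eef_rot: [0.989, 0.149, 0.003, -0.002]
contact_force: [-0.3, 3.9, 0.2]
opening: 0.456
```

```bash
python3 ck.py s5
cat >> plan.py <<'E'
def comp(p):
    v=np.array(p[:2])-[.48927,.05471]; a=.2932; return np.array([v[0]*np.cos(a)+v[1]*np.sin(a),-v[0]*np.sin(a)+v[1]*np.cos(a)])*1e3
E
python3 -c "
from plan import *
print(comp(r.get_state()['tool_pos']))"
```

```text
t9.45 pos [494.4  42.6  58.2] yaw 0.298 tilt [0.006 0.004] F [-1.   3.8  1.4] M [0.94 0.16 0.02] open 0.451 q7 -0.51
t9.45 pos [494.4  42.6  58.2] yaw 0.298 tilt [0.006 0.004] F [-1.   3.8  1.4] M [0.94 0.16 0.02] open 0.451 q7 -0.51
[[0.2, -0.2, -0.0, -0.2, -0.0, -0.001, 0.001],
[0.2, -0.2, -0.0, -0.2, -0.0, -0.001, 0.001],
[0.2, -0.2, -0.0, -0.2, -0.0, -0.001, 0.001],
[0.2, -0.2, -0.0, -0.2, -0.0, -0.001, 0.001],
[0.2, -0.2, -0.0, -0.2, -0.0, -0.001, 0.001],
[0.2, -0.2, -0.0, -0.2, -0.0, -0.001, 0.001],
[0.2, -0.2, -0.0, -0.2, -0.0, -0.001, 0.001],
[0.2, -0.2, -0.0, -0.2, -0.0, -0.001, 0.001]]
max 0.2 0.001
[  1.37533106 -13.10755495]
```

View pics/s5c.png

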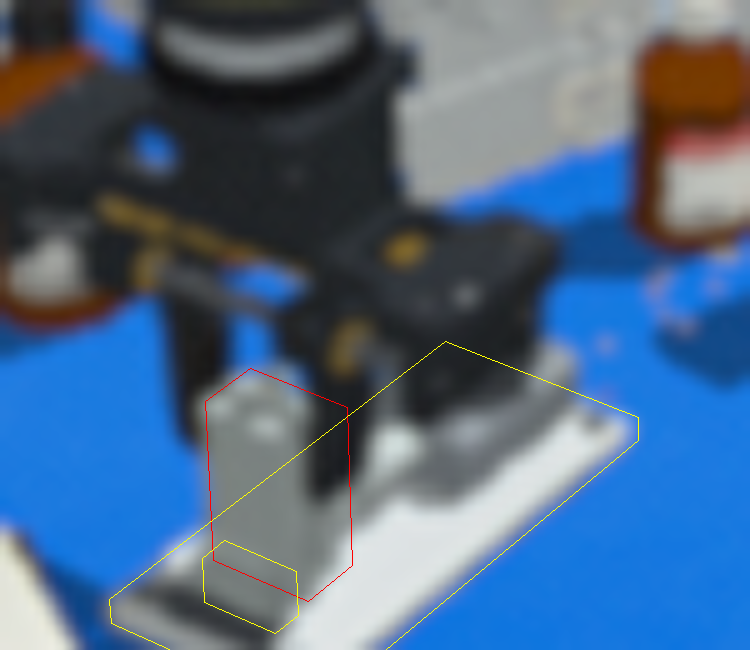

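>>> play_rows(
  increments=[
    [0.2,-1.2,0.3,2,-0.002,-0.002,0.002],
    [0.2,-0.8,0.3,2,0,0,0.002],
    [0.2,-0.4,0.3,2,0,0,0],
    [0.2,-0.3,0.2,2,0,0,0],
    [0.2,0,0,0.5,0,0,0],
    [0.2,0,0,0.5,0,0,0],
    [0.2,0,0,0.2,0,0,0],
    [0.2,0,0,0,0,0,0],
  ],
)

```text
clock: 10.45
tool_pos: [0.4926, 0.0419, 0.0514]
eef_rot: [0.989, 0.147, 0.005, -0.001]
contact_force: [-1.1, 4.9, 1.6]
opening: 0.455
```

```bash
python3 -c "
from plan import *
s,R=st();print(comp(s['tool_pos']))"
```

```text
t10.45 pos [492.6  41.9  51.4] yaw 0.296 tilt [0.009 0.002] F [-1.1  4.9  1.6] M [1.04 0.14 0.01] open 0.455 q7 -0.53
[ -0.55521473 -13.23683453]
```

>>> play_rows(
  increments=[
    [0.2,0.3,0.1,0.8,0,-0.006,0],
    [0.2,0.1,0,0.6,0,-0.003,0],
    [0.2,0.1,0,0.5,0,-0.002,0],
    [0.2,0,0,0.3,0,0,0],
    [0.2,0,0,0,0,0,0],
    [0.2,0,0,0,0,0,0],
    [0.2,0,0,0,0,0,0],
    [0.2,0,0,0,0,0,0],
  ],
)

```text
clock: 11.45
tool_pos: [0.4928, 0.0421, 0.0514]
eef_rot: [0.989, 0.147, -0.001, 0.001]
contact_force: [-1.5, 3.8, 4.4]
opening: 0.455
```

```bash
python3 -c "
from plan import *
s,R=st();print(comp(s['tool_pos']))"
```

```text
t11.45 pos [492.8  42.1  51.4] yaw 0.296 tilt [-0.001 -0.001] F [-1.5  3.8  4.4] M [ 0.99  0.13 -0.02] open 0.455 q7 -0.52
[ -0.22069137 -13.06650503]
```

>>> play_rows(
  increments=[
    [0.5,0,0,0,0,0,0],
    [0.6,0,0,0,0,0,0],
    [0.65,0,0,0,0,0,0],
    [0.65,0,0,0,0,0,0],
    [0.65,0,0,-10,0,0,0],
    [0.65,0,0,-25,0,0,0],
    [0.65,0,5,-30,0,0,0],
    [0.65,0,10,-35,0,0,0],
  ],
)

```text
clock: 12.45
tool_pos: [0.495, 0.0231, 0.153]
eef_rot: [0.989, 0.146, -0.006, 0.005]
contact_force: [0.6, -0.3, 0.1]
opening: 0.651
```

```bash
python3 ck.py s6 | head -1
```

```text
t12.50 pos [497.7  21.5 156.7] yaw 0.291 tilt [-0.003 -0.012] F [ 0.7 -0.7  2.5] M [-0.11 -0.18 -0.01] open 0.653 q7 -0.38
```

View pics/s6c.png

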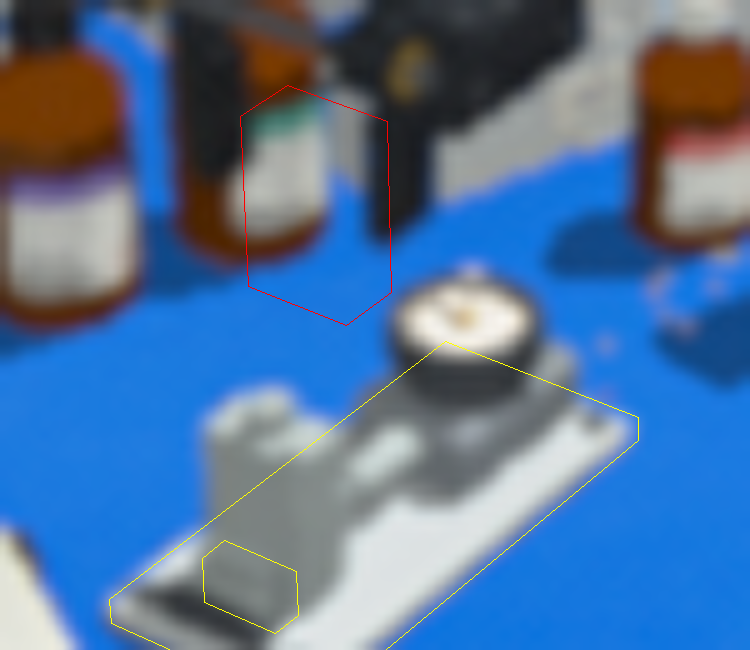

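>>> play_rows(
  increments=[
    [0.8,0,20,0,0,0.003,0],
    [0.8,-5,45,0,0,0,0],
    [0.8,-10,60,0,0,0,0],
    [0.8,-10,60,0,0,0,0],
    [0.8,-10,60,0,0,0,0],
    [0.8,-10,50,0,0,0,0],
    [0.8,0,25,0,0,0,0],
    [0.8,0,0,0,0,0,0],
  ],
)

```text
clock: 13.5
tool_pos: [0.549, -0.3083, 0.1663]
eef_rot: [0.989, 0.145, 0.003, 0.006]
contact_force: [-0.1, 1.0, -0.6]
opening: 0.799
```

```bash
cat > look.py <<'E'
from plan import *
import sys
n=sys.argv[1]; s,R=st()
N=int(sys.argv[2]) if len(sys.argv)>2 else 1
a=np.mean([r.snapshot('top')[:,:,::-1].astype(float) for _ in range(N)],0)
t=a.astype(np.uint8); cv2.imwrite(f'pics/{n}.png',t); crop(t,280,175,75,55,10,f'pics/{n}a.png'); crop(t,320,182,26,24,24,f'pics/{n}b.png')
t=r.snapshot('scene')[:,:,::-1]; cv2.imwrite(f'pics/{n}s.png',t); crop(t,285,180,65,60,10,f'pics/{n}sa.png')
E
python3 look.py a1 3
```

```text
t13.50 pos [ 549.  -308.3  166.3] yaw 0.291 tilt [ 0.008 -0.011] F [-0.1  1.  -0.6] M [ 0.03 -0.08 -0.01] open 0.799 q7 0.27
```

View pics/a1a.png

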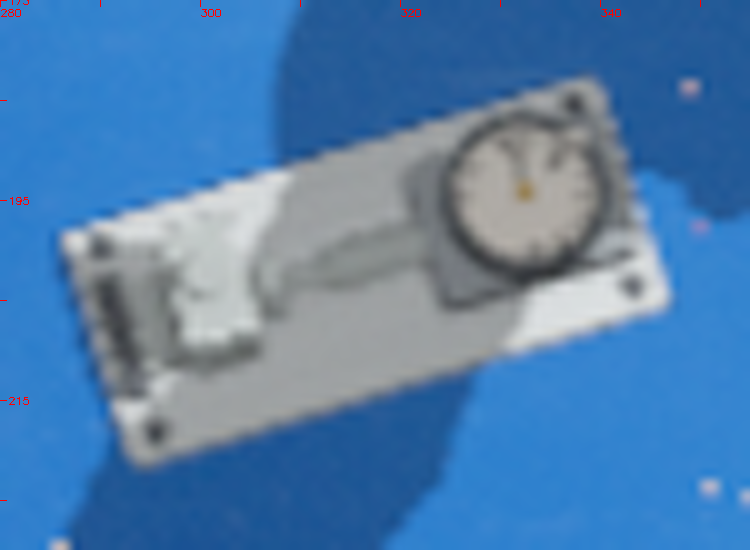

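View pics/a1b.png

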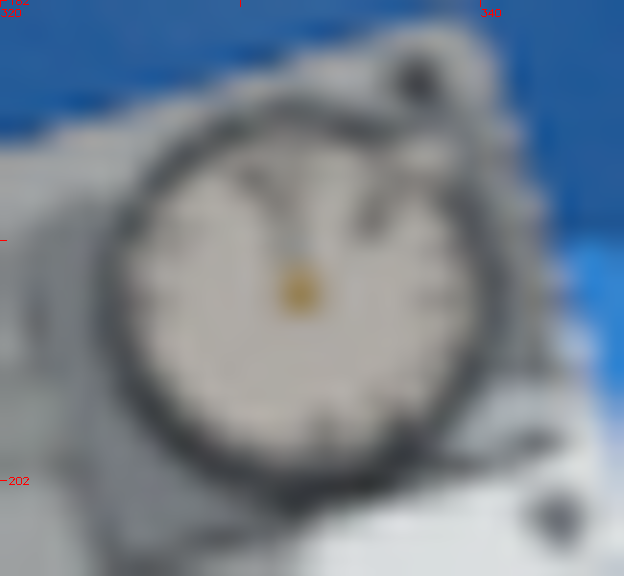

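View pics/a1sa.png

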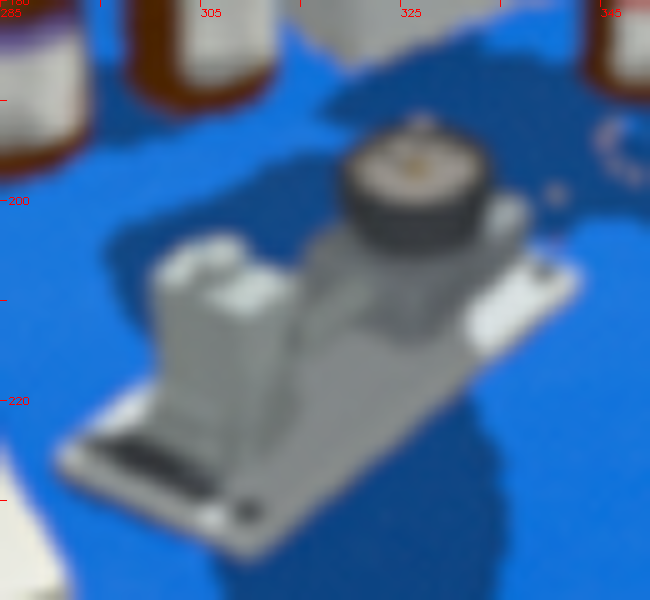

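```bash
cat > dial.py <<'E'
from h import *
import sys
cpx,cpy,a=.48927,.05471,.2932
cen=np.array([cpx+.12*np.sin(a),cpy-.12*np.cos(a)])
def pol(img,z,c,radii,angs):
    P=np.array([[c[0]+q*np.cos(t),c[1]+q*np.sin(t),z] for q in radii for t in angs])
    uv=proj('top',P).astype(np.float32)
    g=img.min(-1).astype(np.float32)
    return cv2.remap(g,uv[:,0].reshape(len(radii),-1),uv[:,1].reshape(len(radii),-1),cv2.INTER_CUBIC)
def hub(img):
    # orange hub centroid
    x0,y0=326,188; q=img[y0:y0+13,x0:x0+13].astype(float); w=np.clip(q[...,2]-q[...,0]-20,0,None)
    yy,xx=np.mgrid[:13,:13]; return np.array([x0+(w*xx).sum()/w.sum(),y0+(w*yy).sum()/w.sum()])
if __name__=='__main__':
    angs=np.radians(np.arange(-180,180,2)); 
    for n in sys.argv[1:]:
        img=cv2.imread(f'pics/{n}.png'); h=hub(img); c=back('top',[h],.056)[0,:2]; print(n,'hub',h,c,'pred',cen)
        for nm,z,rr in(('needle',.054,np.arange(.008,.0165,.001)),('mark',.055,np.arange(.015,.021,.001)),('tab',.060,np.arange(.023,.0265,.001))):
            m=pol(img,z,c,rr,angs).mean(0); 
            m=-m if nm!='tab' else m
            m=m-np.median(m)
            i=np.argsort(-m)[:1]
            pk=[k for k in range(180) if m[k]>m[k-1] and m[k]>=m[(k+1)%180] and m[k]>(8)]
            out=[]
            for k in pk:
                j=np.arange(k-4,k+5)%180; w=np.clip(m[j]-m[k]*.3,0,None); out.append((round(float(np.degrees(angs[k])+(w*np.arange(-8,10,2)).sum()/w.sum()),1),round(float(m[k]),0)))
            print(nm,out)
E
python3 dial.py top0 a1
```

```text
top0 hub [332.13636364 193.63636364] [ 0.52474938 -0.06064453] pred [ 0.52395206 -0.06016887]
needle [(-47.8, 62.0)]
mark [(-172.0, 11.0), (-141.2, 16.0), (-93.6, 20.0), (-45.6, 43.0), (-0.6, 20.0)]
tab [(-44.4, 66.0), (-8.8, 10.0), (11.3, 11.0), (81.7, 14.0), (137.8, 9.0), (153.6, 18.0), (170.7, 18.0)]
a1 hub [332.03409091 193.61363636] [ 0.52482788 -0.06030999] pred [ 0.52395206 -0.06016887]
needle [(-44.1, 29.0), (13.8, 36.0)]
mark [(-171.2, 13.0), (-145.0, 8.0), (-94.0, 8.0), (-42.0, 31.0), (4.7, 20.0), (19.8, 31.0)]
tab [(-44.1, 51.0), (13.0, 11.0), (82.0, 8.0), (155.7, 8.0), (171.0, 10.0)]
```

The zero mark is at about -44° (world) and the needle at about +16.5°, so the bezel has to turn about +60.5° (1.06 rad). Next I'll go to the bezel.

```bash
python3 -c "
from plan import *
plan([((524.3,-60.3,115),-.25,8)],.8)"
```

```text
t13.70 pos [ 549.5 -303.5  166.5] yaw 0.299 tilt [ 0.008 -0.009] F [-0.1  1.2  0.1] M [ 0.03 -0.08  0.03] open 0.798 q7 0.27
[[0.8, 5.9, -30.1, 6.1, 0.001, -0.001, 0.069],
[0.8, 3.8, -30.4, 6.2, 0.001, -0.001, 0.069],
[0.8, 1.7, -30.6, 6.2, 0.001, -0.001, 0.069],
[0.8, -0.3, -30.6, 6.2, 0.001, -0.001, 0.069],
[0.8, -2.4, -30.5, 6.3, 0.001, -0.001, 0.069],
[0.8, -4.5, -30.3, 6.3, 0.001, -0.001, 0.069],
[0.8, -6.6, -29.9, 6.4, 0.001, -0.001, 0.069],
[0.8, -8.6, -29.3, 6.4, 0.001, -0.001, 0.069]]
max 30.6 0.069
```

>>> play_rows(
  increments=[
    [0.8,7,-35,4,0,-0.001,0.07],
    [0.8,4.5,-36,6,0,-0.001,0.07],
    [0.8,2,-36,6,0,-0.001,0.07],
    [0.8,0,-36,6,0,0,0.07],
    [0.8,-2.5,-34,6,0,0,0.07],
    [0.8,-4,-26,6,0,0,0.07],
    [0.8,-4,-16,6,0,0,0.06],
    [0.8,-1,-4,4,0,0,0.03],
  ],
)

```text
clock: 14.7
tool_pos: [0.5248, -0.0574, 0.122]
eef_rot: [0.995, -0.103, 0.003, 0.001]
contact_force: [-0.1, -0.3, 0.1]
opening: 0.802
```

```bash
python3 -c "
from plan import *
plan([((524.3,-60.3,100),-.25,1),((524.3,-60.3,43),-.25,4)],.8)"
```

```text
t14.70 pos [524.8 -57.4 122. ] yaw -0.206 tilt [ 0.005 -0.003] F [-0.1 -0.3  0.1] M [-0.04 -0.05 -0.02] open 0.802 q7 -0.59
[[0.8, -0.1, 2.9, 22.0, 0.001, -0.006, 0.044],
[0.8, -0.0, -0.0, 14.3, 0.0, -0.0, 0.0],
[0.8, -0.0, -0.0, 14.3, 0.0, -0.0, 0.0],
[0.8, -0.0, -0.0, 14.3, 0.0, -0.0, 0.0],
[0.8, -0.0, -0.0, 14.3, 0.0, -0.0, 0.0]]
max 22.0 0.044
```

>>> play_rows(
  increments=[
    [0.8,0,3,5,0,-0.005,0.03],
    [0.8,0,2,10,0,0,0.01],
    [0.8,0,1,10,0,0,0],
    [0.8,0,0,10,0,0,0],
    [0.8,0,0,5,0,0,0],
    [0.8,0,0,0,0,0,0],
    [0.8,0,0,0,0,0,0],
    [0.8,0,0,0,0,0,0],
  ],
)

```text
clock: 15.7
tool_pos: [0.5231, -0.066, 0.0791]
eef_rot: [0.992, -0.125, -0.0, 0.001]
contact_force: [0.2, -0.5, 0.4]
opening: 0.801
```

```bash
python3 -c "
from plan import *
plan([((524.3,-60.3,43),-.25,4)],.8)
t=r.snapshot('scene')[:,:,::-1]; crop(t,280,150,80,70,9,'pics/s7.png')"
```

```text
t15.70 pos [523.1 -66.   79.1] yaw -0.250 tilt [-0.    -0.003] F [ 0.2 -0.5  0.4] M [-0.02 -0.11  0.03] open 0.801 q7 -0.63
[[0.8, -0.1, -1.5, 9.0, 0.001, -0.0, -0.0],
[0.8, -0.1, -1.5, 9.0, 0.001, -0.0, -0.0],
[0.8, -0.1, -1.5, 9.0, 0.001, -0.0, -0.0],
[0.8, -0.1, -1.5, 9.0, 0.001, -0.0, -0.0]]
max 9.0 0.001
```

View pics/s7.png

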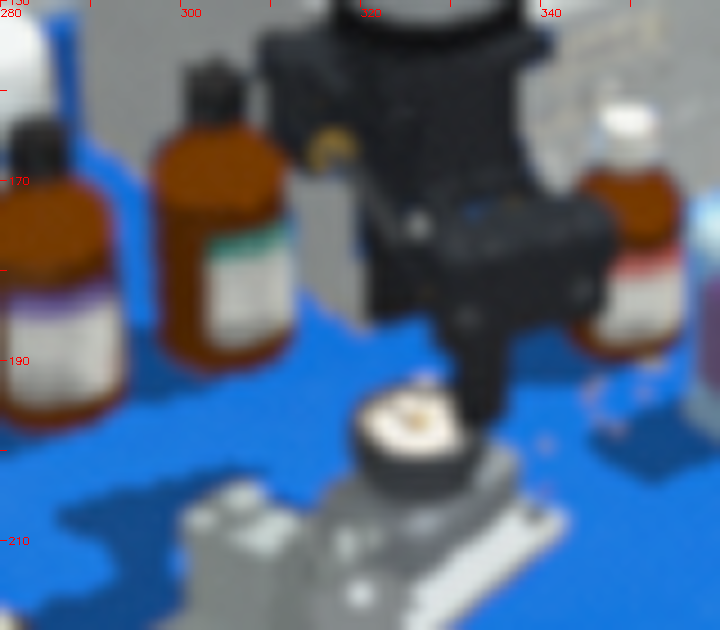

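>>> play_rows(
  increments=[
    [0.8,0,-2.5,6,0,0,0],
    [0.8,0,-1.5,8,0,0,0],
    [0.8,0,-0.5,8,0,0,0],
    [0.8,0,0,5,0,0,0],
    [0.8,0,0,2,0,0,0],
    [0.8,0,0,0,0,0,0],
    [0.8,0,0,0,0,0,0],
    [0.8,0,0,0,0,0,0],
  ],
)

```text
clock: 16.75
tool_pos: [0.5245, -0.0612, 0.0482]
eef_rot: [0.992, -0.125, 0.0, 0.001]
contact_force: [-0.9, -1.2, -0.7]
opening: 0.803
```

```bash
python3 -c "
from plan import *
plan([((524.3,-60.3,43),-.25,3)],.8)"
```

```text
t16.75 pos [524.5 -61.2  48.2] yaw -0.250 tilt [ 0.    -0.003] F [-0.9 -1.2 -0.7] M [-0.04 -0.07 -0.02] open 0.803 q7 -0.66
[[0.8, -0.2, -0.3, 1.7, 0.001, -0.0, 0.0],
[0.8, -0.1, -0.3, 1.7, 0.001, -0.0, 0.0],
[0.8, -0.1, -0.3, 1.7, 0.001, -0.0, 0.0]]
max 1.7 0.001
```

Close with a light grip.

>>> play_rows(
  increments=[
    [0.8,0,-0.5,3,0,0,0],
    [0.4,0,-0.3,1,0,0,0],
    [0.4,0,0,0,0,0,0],
    [0.4,0,0,0,0,0,0],
    [0.4,0,0,0,0,0,0],
    [0.4,0,0,0,0,0,0],
    [0.4,0,0,0,0,0,0],
    [0.4,0,0,0,0,0,0],
  ],
  grip_force=15,
)

```text
clock: 17.75
tool_pos: [0.5239, -0.0603, 0.0441]
eef_rot: [0.992, -0.125, -0.0, 0.001]
contact_force: [-0.4, 0.3, 0.7]
opening: 0.611
```

```bash
python3 -c "
from plan import *
st()"
```

```text
t17.75 pos [523.9 -60.3  44.1] yaw -0.250 tilt [-0.001 -0.002] F [-0.4  0.3  0.7] M [-0.02  0.08  0.01] open 0.611 q7 -0.66
```

>>> play_rows(
  increments=[
    [0.4,0,0,0,0,0,-0.1],
    [0.4,0,0,0,0,0,-0.16],
    [0.4,0,0,0,0,0,-0.16],
    [0.4,0,0,0,0,0,-0.16],
    [0.4,0,0,0,0,0,-0.16],
    [0.4,0,0,0,0,0,-0.16],
    [0.4,0,0,0,0,0,-0.08],
    [0.4,0,0,0,0,0,0],
  ],
)

```text
clock: 18.75
tool_pos: [0.5242, -0.0601, 0.044]
eef_rot: [0.929, 0.371, -0.001, 0.001]
contact_force: [-0.3, 0.8, 0.5]
opening: 0.608
```

```bash
python3 -c "
from plan import *
st()"
```

```text
t18.75 pos [524.2 -60.1  44. ] yaw 0.761 tilt [-0.    -0.002] F [-0.3  0.8  0.5] M [0.05 0.03 0.03] open 0.608 q7 -0.02
```

>>> play_rows(
  increments=[
    [0.4,0,0,0,0,0,-0.05],
    [0.4,0,0,0,0,0,0],
    [0.4,0,0,0,0,0,0],
    [0.7,0,0,0,0,0,0],
    [0.8,0,0,0,0,0,0],
    [0.8,0,0,0,0,0,0],
    [0.8,0,0,-12,0,0,0],
    [0.8,0,0,-30,0,0,0],
  ],
)

```text
clock: 19.75
tool_pos: [0.5235, -0.0604, 0.0862]
eef_rot: [0.919, 0.395, -0.002, 0.001]
contact_force: [0.9, -0.0, 0.0]
opening: 0.798
```

```bash
python3 -c "
from plan import *
plan([((524,-60,140),.811,1),((500,-260,170),.29,7)],.8)"
```

```text
t19.75 pos [523.5 -60.4  86.2] yaw 0.812 tilt [-0.003 -0.004] F [ 0.9 -0.   0. ] M [ 0.01 -0.17 -0.02] open 0.798 q7 0.08
[[0.8, 0.4, 0.1, -53.8, -0.0, 0.005, 0.001],
[0.8, -23.1, 17.2, -4.3, 0.0, 0.0, 0.074],
[0.8, -21.7, 18.9, -4.3, 0.0, 0.0, 0.074],
[0.8, -20.3, 20.4, -4.3, 0.0, 0.0, 0.074],
[0.8, -18.7, 21.9, -4.3, 0.0, 0.0, 0.074],
[0.8, -17.0, 23.2, -4.3, 0.0, 0.0, 0.074],
[0.8, -15.2, 24.4, -4.3, 0.0, 0.0, 0.074],
[0.8, -13.4, 25.5, -4.3, 0.0, 0.0, 0.074]]
max 53.8 0.074
```

>>> play_rows(
  increments=[
    [0.8,0,0,-35,0,0,0],
    [0.8,-20,20,-25,0,0,0],
    [0.8,-30,33,-10,0,0,0],
    [0.8,-32,40,0,0,0,0],
    [0.8,-32,40,0,0,0,0],
    [0.8,-30,35,0,0,0,0],
    [0.8,-12,12,0,0,0,0],
    [0.8,0,0,0,0,0,0],
  ],
)

```text
clock: 20.75
tool_pos: [0.5499, -0.3016, 0.1683]
eef_rot: [0.918, 0.397, 0.003, 0.002]
contact_force: [-0.0, -1.0, -0.1]
opening: 0.799
```

```bash
python3 look.py a2 4; python3 dial.py a2
```

```text
t20.75 pos [ 549.9 -301.6  168.3] yaw 0.816 tilt [ 0.006 -0.002] F [-0.  -1.  -0.1] M [ 0.01 -0.11  0.04] open 0.799 q7 0.69
a2 hub [332.01149425 193.62068966] [ 0.52480474 -0.06023544] pred [ 0.52395206 -0.06016887]
needle [(14.1, 41.0)]
mark [(-81.3, 9.0), (-34.6, 14.0), (17.8, 31.0), (145.1, 15.0)]
tab [(-7.6, 8.0), (16.3, 58.0), (49.9, 9.0), (55.7, 8.0), (176.1, 13.0)]
```

View pics/a2b.png

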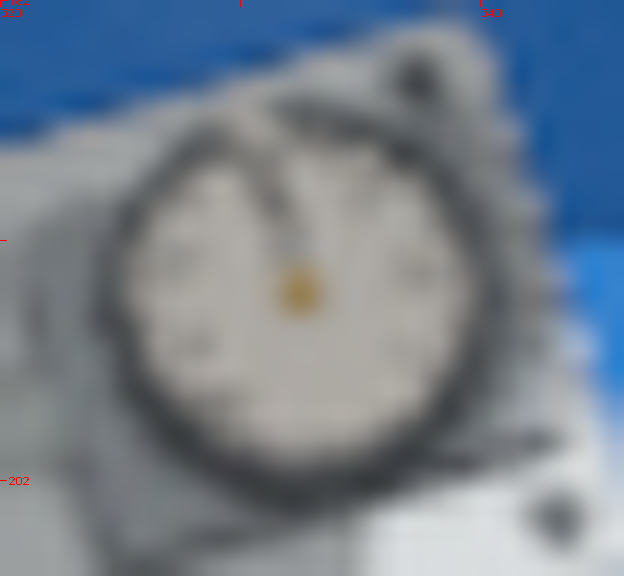

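View pics/a2a.png

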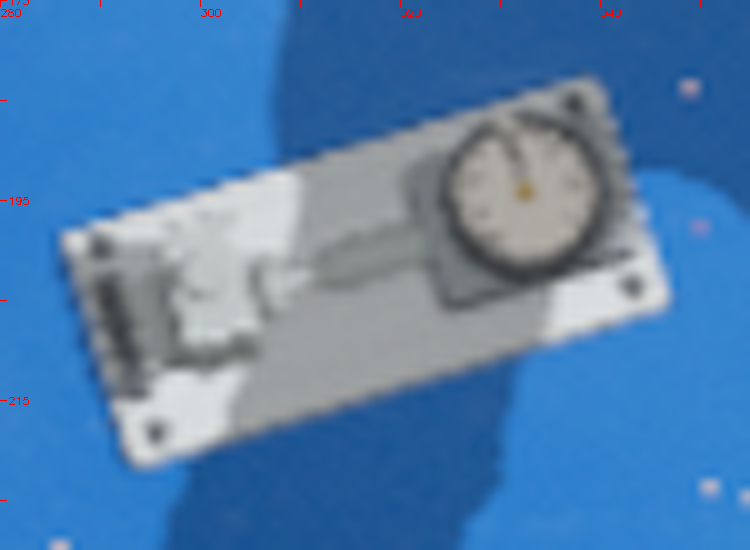

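```bash
cat > ndl.py <<'E'
from dial import *
def ridge(n,z,th0,r0,r1,hw=.006,c=cen,sign=-1):
    img=cv2.imread(f'pics/{n}.png'); th=np.radians(th0); u=np.array([np.cos(th),np.sin(th)]); v=np.array([-u[1],u[0]])
    rr=np.arange(r0,r1,.001); ss=np.arange(-hw,hw+1e-9,.0005)
    P=np.array([[*(c+q*u+s*v),z] for q in rr for s in ss]); uv=proj('top',P).astype(np.float32)
    g=cv2.remap(img.min(-1).astype(np.float32),uv[:,0].reshape(len(rr),-1),uv[:,1].reshape(len(rr),-1),cv2.INTER_CUBIC)*sign
    out=[]
    for k,row in enumerate(g):
        w=np.clip(row-np.median(row)-.35*(row.max()-np.median(row)),0,None); out.append((w*ss).sum()/w.sum())
    out=np.array(out); m=np.polyfit(rr,out,1)
    print(n,'th0',th0,'offs mm',np.round(out*1e3,2),'line angle %.1f  offset at axis %.2f mm'%(th0+np.degrees(np.arctan(m[0])),m[1]*1e3),'mean dir %.1f'%(th0+np.degrees(np.mean(out/rr))))
if __name__=='__main__':
    for z in(.05,.056): print(z,[back('top',[hub(cv2.imread(f'pics/{n}.png'))],z)[0,:2].round(4) for n in('top0','a1','a2')],'cen',cen)
    ridge('a1',.052,16,.007,.018)
    ridge('a2',.052,16,.007,.018)
    ridge('a2',.052,16,.007,.023)
    ridge('a1',.052,-44,.015,.022)
    ridge('top0',.052,-48,.007,.018)
    ridge('a1',.060,-44,.022,.027,sign=1)
    ridge('a2',.060,16,.022,.027,sign=1)
E
python3 ndl.py
```

```text
0.05 [array([ 0.526 , -0.0609]), array([ 0.5261, -0.0606]), array([ 0.5261, -0.0605])] cen [ 0.52395206 -0.06016887]
0.056 [array([ 0.5247, -0.0606]), array([ 0.5248, -0.0603]), array([ 0.5248, -0.0602])] cen [ 0.52395206 -0.06016887]
a1 th0 16 offs mm [-0.62 -0.71 -1.19 -1.57 -1.67 -1.62 -1.59 -1.57 -1.37 -0.71  0.06] line angle 17.5  offset at axis -1.46 mm mean dir 10.2
a2 th0 16 offs mm [-0.54 -0.65 -1.19 -1.47 -1.38 -1.15 -1.05 -0.94 -0.77 -0.62 -0.5 ] line angle 17.6  offset at axis -1.26 mm mean dir 11.2
a2 th0 16 offs mm [-0.54 -0.65 -1.19 -1.47 -1.38 -1.15 -1.05 -0.94 -0.77 -0.62 -0.5  -0.44
 -0.39 -0.23  0.58  3.61] line angle 25.2  offset at axis -2.79 mm mean dir 13.2
a1 th0 -44 offs mm [0.6  0.82 1.16 1.5  1.64 1.69 1.65] line angle -33.2  offset at axis -2.14 mm mean dir -40.0
top0 th0 -48 offs mm [0.26 0.36 0.38 0.32 0.26 0.27 0.38 0.66 0.98 1.27 1.52] line angle -41.5  offset at axis -0.77 mm mean dir -45.3
a1 th0 -44 offs mm [ 2.23  1.54  1.09  0.6   0.18 -0.08] line angle -68.7  offset at axis 12.18 mm mean dir -41.7
a2 th0 16 offs mm [-1.31 -0.93 -0.5  -0.09  0.33  0.48] line angle 36.6  offset at axis -9.53 mm mean dir 15.1
```

```bash
cat > jf.py <<'E'
from dial import *
from scipy.optimize import least_squares
Z=.054
def homog(c):  # px -> plane z relative
    return None
yy,xx=np.mgrid[184:204,322:343]
def plane(c):
    P=back('top',np.c_[xx.ravel(),yy.ravel()],Z)[:,:2]-c; return P
def needle(P,th,w,L=.018):
    S=5; # supersample approximated by soft edges with sigma in mm
    a=P[:,0]*np.cos(th)+P[:,1]*np.sin(th); b=-P[:,0]*np.sin(th)+P[:,1]*np.cos(th)
    return a,b
from scipy.special import erf
def model(P,th,amp,sig,L):
    a,b=needle(P,th,0); 
    return amp*np.exp(-b**2/2/sig**2)*.5*(1+erf((L-a)/sig/1.41))*.5*(1+erf((a+.002)/sig/1.41))
ims={n:cv2.imread(f'pics/{n}.png').astype(float)[184:204,322:343].min(-1).ravel() for n in('top0','a1','a2')}
P0=plane(np.array([.5248,-.0603])); rad=np.hypot(*P0.T)
def res(p,names,rmax,tilt):
    c=p[:2]*1e-3; out=[]; P=P0-c; 
    m=(rad>.005)&(rad<rmax)
    for i,n in enumerate(names):
        th=p[2]-(1.2 if n=='top0' else 0)
        B=p[5+2*i]; amp=p[6+2*i]
        out.append((ims[n]-(B-model(P,th,amp,p[3]*1e-3,.018)))[m])
    return np.concatenate(out)
for names in(['a1'],['a2'],['top0'],['a1','a2'],['a1','top0'],['a1','a2','top0']):
  for rmax in(.012,.014):
    B=[]; 
    for n in names: B+= [170 if n!='top0' else 215,60]
    q=least_squares(res,[0,0,.29,1.5,0]+B,args=(names,rmax,0),x_scale=[1,1,.1,1,1]+[20]*len(B),loss='soft_l1',f_scale=4)
    print(names,rmax,'piv',q.x[:2].round(2),'theta deg %.2f'%np.degrees(q.x[2]),'sig %.2f'%q.x[3],q.x[5:].round(0),'cost %.0f'%q.cost)
E
python3 jf.py
```

```text
['a1'] 0.012 piv [-2.4   0.58] theta deg 5.50 sig 1.94 [164.  34.] cost 102
['a1'] 0.014 piv [-2.19  1.58] theta deg -0.18 sig 0.57 [ 164. 1767.] cost 314
['a2'] 0.012 piv [-2.35  0.32] theta deg 7.85 sig 2.00 [164.  35.] cost 35
['a2'] 0.014 piv [-2.49  1.59] theta deg -0.22 sig 0.39 [   163. 150053.] cost 144
['top0'] 0.012 piv [-1.25  0.62] theta deg 20.60 sig 1.73 [215.  65.] cost 56
['top0'] 0.014 piv [-1.4   0.29] theta deg 22.57 sig 1.72 [215.  67.] cost 87
['a1', 'a2'] 0.012 piv [-2.38  0.44] theta deg 6.62 sig 1.97 [165.  34. 164.  36.] cost 139
['a1', 'a2'] 0.014 piv [-2.34  1.58] theta deg -0.19 sig 0.47 [  164. 12584.   163. 13641.] cost 473
['a1', 'top0'] 0.012 piv [ 0.42 -0.63] theta deg 17.98 sig 1.78 [164.  32. 215.  64.] cost 232
['a1', 'top0'] 0.014 piv [ 0.72 -0.88] theta deg 18.00 sig 1.78 [164.  38. 215.  66.] cost 509
['a1', 'a2', 'top0'] 0.012 piv [ 0.46 -0.35] theta deg 16.70 sig 1.84 [164.  32. 164.  34. 215.  62.] cost 305
['a1', 'a2', 'top0'] 0.014 piv [ 0.85 -0.42] theta deg 15.61 sig 1.82 [164.  38. 163.  42. 215.  65.] cost 718
```

```bash
cat > ovl.py <<'E'
from fit import *
import sys
n,th=sys.argv[1],float(sys.argv[2]); h=.074 if th>.023 else .064
cp=[.48927,.05471,.2932]
def d(o,cam,P,win,sc,c):
    uv=(proj(cam,place(P,cp))-[win[0],win[1]]+.5)*sc-.5; cv2.polylines(o,[cv2.convexHull(uv.astype(np.int32))],True,c,1)
outs=[]
for cam,f,win in(('top',n,(284,190,32,36)),('scene',n+'s',(285,195,45,45))):
    sc=12 if cam=='top' else 10; img=cv2.imread(f'pics/{f}.png'); x,y,w,hh=win
    o=cv2.resize(img[y:y+hh,x:x+w],None,fx=sc,fy=sc,interpolation=cv2.INTER_CUBIC)
    d(o,cam,box(0,-th/2,.02,th/2,.074,.074),win,sc,(0,0,255)); d(o,cam,box(0,-th/2,.02,th/2,.01,.074),win,sc,(0,0,255))
    d(o,cam,box(0,-.066,.042,.095,0,.01),win,sc,(0,255,255))
    outs.append(o)
H=max(o.shape[0] for o in outs); cv2.imwrite(f'pics/{n}ov.png',np.hstack([cv2.copyMakeBorder(o,0,H-o.shape[0],0,0,0) for o in outs]))
E
python3 ovl.py a2 .024
```

View pics/a2ov.png

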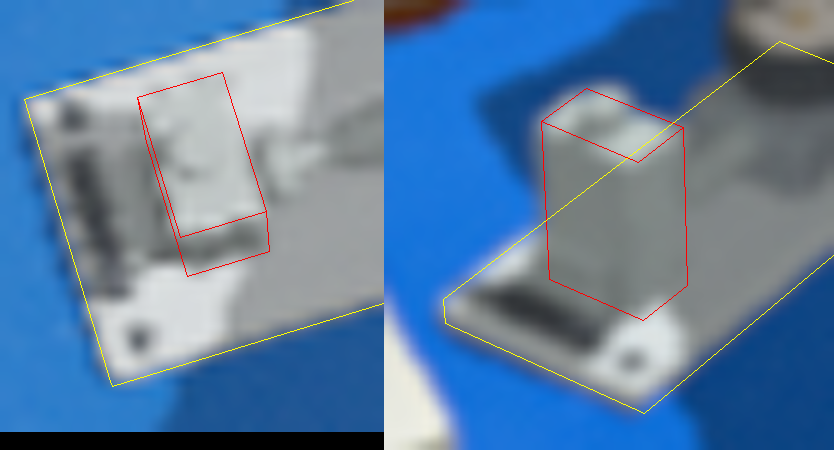

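```bash
python3 -c "
from plan import *
plan([((492.7,43.2,125),.293,8)],.7)"
```

```text
t21.00 pos [ 550.6 -298.9  168.4] yaw 0.821 tilt [ 0.006 -0.001] F [-0.3  0.3 -0.3] M [ 0.02 -0.12  0.05] open 0.801 q7 0.69
[[0.7, 26.4, -34.5, 5.3, 0.001, -0.001, 0.066],
[0.7, 24.0, -36.1, 5.3, 0.001, -0.001, 0.066],
[0.7, 21.6, -37.6, 5.3, 0.001, -0.001, 0.066],
[0.7, 19.1, -39.0, 5.4, 0.001, -0.001, 0.066],
[0.7, 16.5, -40.1, 5.4, 0.001, -0.001, 0.066],
[0.7, 13.8, -41.1, 5.4, 0.001, -0.001, 0.066],
[0.7, 11.0, -42.0, 5.4, 0.001, -0.001, 0.066],
[0.7, 8.2, -42.6, 5.4, 0.001, -0.001, 0.066]]
max 42.6 0.066
```

>>> play_rows(
  increments=[
    [0.7,31,-41,4,0,-0.001,0.07],
    [0.7,28,-43,5,0,-0.001,0.07],
    [0.7,25,-44,6,0,-0.001,0.07],
    [0.7,22,-45,6,0,-0.001,0.07],
    [0.7,19,-45,6,0,0,0.07],
    [0.7,13,-38,6,0,0,0.07],
    [0.7,7,-25,6,0,0,0.06],
    [0.7,2,-8,4,0,0,0.03],
  ],
)

```text
clock: 22.0
tool_pos: [0.4993, 0.045, 0.1253]
eef_rot: [0.988, 0.154, 0.004, -0.001]
contact_force: [1.2, -0.4, -0.0]
opening: 0.703
```

```bash
python3 -c "
from plan import *
plan([((492.7,43.2,100),.293,4)],.7)"
```

```text
t22.00 pos [499.3  45.  125.3] yaw 0.310 tilt [0.007 0.003] F [ 1.2 -0.4 -0. ] M [-0.08 -0.1  -0.04] open 0.703 q7 -0.45
[[0.7, -1.7, -0.1, 6.3, -0.0, -0.002, 0.004],
[0.7, -1.7, -0.1, 6.3, -0.0, -0.002, 0.004],
[0.7, -1.7, -0.1, 6.3, -0.0, -0.002, 0.004],
[0.7, -1.7, -0.0, 6.3, -0.0, -0.002, 0.004]]
max 6.3 0.004
```

>>> play_rows(
  increments=[
    [0.7,-3,2,6,0,-0.004,0.005],
    [0.7,-2,1,8,0,-0.002,0],
    [0.7,-1,0,8,0,0,0],
    [0.7,0,0,4,0,0,0],
    [0.7,0,0,0,0,0,0],
    [0.7,0,0,0,0,0,0],
    [0.7,0,0,0,0,0,0],
    [0.7,0,0,0,0,0,0],
  ],
)

```text
clock: 23.0
tool_pos: [0.4936, 0.0402, 0.0979]
eef_rot: [0.988, 0.153, 0.0, -0.001]
contact_force: [-0.7, -0.5, -0.6]
opening: 0.701
```

```bash
python3 -c "
from plan import *
plan([((492.7,43.2,51.4),.293,6)],.7)"
```

```text
t23.00 pos [493.6  40.2  97.9] yaw 0.307 tilt [0.    0.001] F [-0.7 -0.5 -0.6] M [-0.02 -0.09  0.02] open 0.701 q7 -0.49
[[0.7, 0.0, -0.5, 7.7, -0.0, -0.0, 0.002],
[0.7, 0.0, -0.5, 7.7, -0.0, -0.0, 0.002],
[0.7, 0.0, -0.5, 7.7, -0.0, -0.0, 0.002],
[0.7, 0.0, -0.5, 7.7, -0.0, -0.0, 0.002],
[0.7, 0.0, -0.5, 7.7, -0.0, -0.0, 0.002],
[0.7, 0.0, -0.5, 7.7, -0.0, -0.0, 0.002]]
max 7.7 0.002
```

>>> play_rows(
  increments=[
    [0.7,0,-1.5,6,0,0,0.01],
    [0.7,0,-1,10,0,0,0.003],
    [0.7,0,-0.3,10,0,0,0],
    [0.7,0,0,9,0,0,0],
    [0.7,0,0,5,0,0,0],
    [0.7,0,0,2,0,0,0],
    [0.7,0,0,0,0,0,0],
    [0.7,0,0,0,0,0,0],
  ],
)

```text
clock: 24.0
tool_pos: [0.4926, 0.0435, 0.0526]
eef_rot: [0.989, 0.146, 0.0, -0.001]
contact_force: [-0.3, -0.1, -0.4]
opening: 0.701
```

```bash
python3 -c "
from plan import *
plan([((492.7,43.2,51.4),.293,3)],.7)"
```

```text
t24.00 pos [492.6  43.5  52.6] yaw 0.294 tilt [-0.     0.001] F [-0.3 -0.1 -0.4] M [-0.03 -0.16  0.01] open 0.701 q7 -0.56
[[0.7, -0.0, 0.1, 0.4, -0.0, -0.0, 0.0],
[0.7, -0.0, 0.1, 0.4, -0.0, -0.0, 0.0],
[0.7, -0.0, 0.1, 0.4, -0.0, -0.0, 0.0]]
max 0.4 0.0
```

>>> play_rows(
  increments=[
    [0.2,0,0,0.5,0,0,0],
    [0.2,0,0,0,0,0,0],
    [0.2,0,0,0,0,0,0],
    [0.2,0,0,0,0,0,0],
    [0.2,0,0,-5,0,0,0],
    [0.2,0,0.3,-10,0,0,0],
    [0.2,0,0.5,-20,0,0,0],
    [0.2,0,0.5,-30,0,0,0],
  ],
  grip_force=50,
)

```text
clock: 25.0
tool_pos: [0.4913, 0.0421, 0.1185]
eef_rot: [0.989, 0.147, -0.002, -0.001]
contact_force: [1.0, 0.2, -1.0]
opening: 0.451
```

```bash
python3 -c "
from plan import *
plan([((451.5,-306.5,160),.228,16)],.2)"
```

```text
t25.00 pos [491.3  42.1 118.5] yaw 0.295 tilt [-0.005  0.001] F [ 1.   0.2 -1. ] M [-0.07 -0.15  0.  ] open 0.451 q7 -0.48
[[0.2, -8.7, 20.1, -2.6, -0.0, 0.0, 0.004],
[0.2, -8.6, 20.2, -2.6, -0.0, 0.0, 0.004],
[0.2, -8.5, 20.2, -2.6, -0.0, 0.0, 0.004],
[0.2, -8.5, 20.2, -2.6, -0.0, 0.0, 0.004],
[0.2, -8.4, 20.3, -2.6, -0.0, 0.0, 0.004],
[0.2, -8.3, 20.3, -2.6, -0.0, 0.0, 0.004],
[0.2, -8.2, 20.3, -2.6, -0.0, 0.0, 0.004],
[0.2, -8.1, 20.4, -2.6, -0.0, 0.0, 0.004]]
[[0.2, -8.0, 20.4, -2.6, -0.0, 0.0, 0.004],
[0.2, -8.0, 20.4, -2.6, -0.0, 0.0, 0.004],
[0.2, -7.9, 20.5, -2.6, -0.0, 0.0, 0.004],
[0.2, -7.8, 20.5, -2.6, -0.0, 0.0, 0.004],
[0.2, -7.7, 20.5, -2.6, -0.0, 0.0, 0.004],
[0.2, -7.6, 20.6, -2.6, -0.0, 0.0, 0.004],
[0.2, -7.5, 20.6, -2.6, -0.0, 0.0, 0.004],
[0.2, -7.4, 20.6, -2.6, -0.0, 0.0, 0.004]]
max 20.6 0.004
```

>>> play_rows(
  increments=[
    [0.2,-3,10,-30,0,0.003,0.005],
    [0.2,-12,30,-18,0,0,0.007],
    [0.2,-18,48,-3,0,0,0.007],
    [0.2,-20,52,0,0,0,0.007],
    [0.2,-20,52,0,0,0,0.007],
    [0.2,-20,52,0,0,0,0.007],
    [0.2,-20,45,0,0,0,0.007],
    [0.2,-10,22,0,0,0,0.005],
  ],
)

```text
clock: 26.0
tool_pos: [0.4579, -0.2988, 0.1799]
eef_rot: [0.992, 0.123, 0.006, 0.0]
contact_force: [-0.7, 0.7, -1.2]
opening: 0.449
```

```bash
python3 -c "
from plan import *
plan([((450.5,-308,140),.22,3)],.2)"
```

```text
t26.00 pos [ 457.9 -298.8  179.9] yaw 0.247 tilt [0.011 0.001] F [-0.7  0.7 -1.2] M [ 0.03 -0.04 -0.04] open 0.449 q7 0.22
[[0.2, -3.3, 2.4, 13.3, 0.001, -0.004, 0.009],
[0.2, -3.2, 2.4, 13.3, 0.001, -0.004, 0.009],
[0.2, -3.2, 2.4, 13.3, 0.001, -0.004, 0.009]]
max 13.3 0.009
```

>>> play_rows(
  increments=[
    [0.2,-3,0,10,0,-0.006,0.01],
    [0.2,-2,0,15,0,-0.003,0.005],
    [0.2,0,0,15,0,0,0],
    [0.2,0,0,12,0,0,0],
    [0.2,0,0,8,0,0,0],
    [0.2,0,0,3,0,0,0],
    [0.2,0,0,0,0,0,0],
    [0.2,0,0,0,0,0,0],
  ],
)

```text
clock: 27.0
tool_pos: [0.4535, -0.2959, 0.1132]
eef_rot: [0.993, 0.118, 0.001, -0.0]
contact_force: [-0.6, 0.5, -0.2]
opening: 0.447
```

```bash
python3 -c "
from plan import *
plan([((450.5,-308,47.5),.22,6)],.2)"
```

```text
t27.00 pos [ 453.5 -295.9  113.2] yaw 0.236 tilt [0.001 0.001] F [-0.6  0.5 -0.2] M [-0.03 -0.1  -0.01] open 0.447 q7 0.13
[[0.2, -1.0, 1.9, 11.0, -0.0, -0.0, 0.003],
[0.2, -1.0, 1.9, 11.0, -0.0, -0.0, 0.003],
[0.2, -1.0, 1.9, 11.0, -0.0, -0.0, 0.003],
[0.2, -0.9, 1.9, 11.0, -0.0, -0.0, 0.003],
[0.2, -0.9, 1.9, 11.0, -0.0, -0.0, 0.003],
[0.2, -0.9, 1.9, 11.0, -0.0, -0.0, 0.003]]
max 11.0 0.003
```

>>> play_rows(
  increments=[
    [0.2,-2,5,6,0,0,0.01],
    [0.2,-1.5,3,10,0,0,0.004],
    [0.2,-1,1.5,12,0,0,0],
    [0.2,0,0.5,11,0,0,0],
    [0.2,0,0,8,0,0,0],
    [0.2,0,0,5,0,0,0],
    [0.2,0,0,0,0,0,0],
    [0.2,0,0,0,0,0,0],
  ],
)

```text
clock: 28.0
tool_pos: [0.4514, -0.3077, 0.0575]
eef_rot: [0.994, 0.11, 0.001, -0.0]
contact_force: [0.1, -0.4, -1.6]
opening: 0.448
```

```bash
python3 -c "
from plan import *
t=r.snapshot('scene')[:,:,::-1]; crop(t,350,150,80,65,9,'pics/s8.png')
plan([((450.5,-308,46),.22,3)],.2)"
```

```text
t28.05 pos [ 451.4 -307.7   57.6] yaw 0.220 tilt [0.002 0.001] F [ 1.   0.4 -1.1] M [ 0.01 -0.1   0.  ] open 0.450 q7 0.07
[[0.2, -0.3, 0.0, 3.9, -0.0, -0.001, 0.0],
[0.2, -0.3, 0.0, 3.9, -0.0, -0.001, 0.0],
[0.2, -0.3, 0.0, 3.9, -0.0, -0.001, 0.0]]
max 3.9 0.001
```

View pics/s8.png

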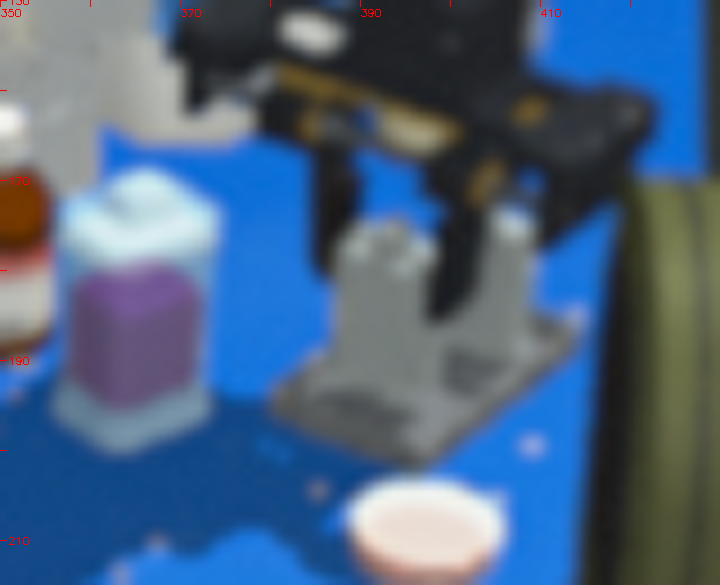

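The master hangs upright over its bay, at about (392,180). I'll lower it until it touches.

>>> play_rows(
  increments=[
    [0.2,0,0,4,0,0,0],
    [0.2,0,0,4,0,0,0],
    [0.2,0,0,2,0,0,0],
    [0.2,0,0,1,0,0,0],
    [0.2,0,0,0.5,0,0,0],
    [0.2,0,0,0,0,0,0],
    [0.2,0,0,0,0,0,0],
    [0.2,0,0,0,0,0,0],
  ],
)

```text
clock: 29.05
tool_pos: [0.4519, -0.3081, 0.0465]
eef_rot: [0.994, 0.11, 0.002, 0.001]
contact_force: [0.1, 0.1, 0.3]
opening: 0.448
```

```bash
python3 -c "
from plan import *
st()"
```

```text
t29.05 pos [ 451.9 -308.1   46.5] yaw 0.220 tilt [ 0.003 -0.001] F [0.1 0.1 0.3] M [ 0.01 -0.05 -0.01] open 0.448 q7 0.06
```

>>> play_rows(
  increments=[
    [0.2,0,0,0.8,0,-0.002,0],
    [0.2,0,0,0.3,0,0,0],
    [0.5,0,0,0,0,0,0],
    [0.6,0,0,0,0,0,0],
    [0.65,0,0,0,0,0,0],
    [0.65,0,0,0,0,0,0],
    [0.65,0,0,-12,0,0,0],
    [0.65,0,0,-30,0,0,0],
  ],
)

```text
clock: 30.05
tool_pos: [0.4511, -0.3075, 0.0881]
eef_rot: [0.994, 0.11, -0.001, -0.0]
contact_force: [0.6, -0.3, -0.1]
opening: 0.651
```

```bash
python3 look.py a3 3; python3 dial.py a3; python3 -c "
from plan import *
t=cv2.imread('pics/a3s.png'); crop(t,350,150,80,65,9,'pics/s9.png')
plan([((461.4,423.1,170),.473,18)],.65)"
```

```text
t30.05 pos [ 451.1 -307.5   88.1] yaw 0.221 tilt [-0.002 -0.   ] F [ 0.6 -0.3 -0.1] M [-0.03 -0.1  -0.01] open 0.651 q7 0.11
a3 hub [332.12727273 193.66363636] [ 0.52465817 -0.06061326] pred [ 0.52395206 -0.06016887]
needle [(-126.0, 29.0), (-49.9, 37.0), (16.0, 16.0)]
mark [(-150.0, 41.0), (-123.8, 49.0), (-82.4, 9.0), (-33.8, 9.0), (17.8, 27.0)]
tab [(-20.8, 8.0), (-7.8, 19.0), (16.2, 74.0), (82.1, 24.0), (88.5, 20.0), (118.0, 14.0), (156.7, 18.0)]
t30.25 pos [ 452.1 -308.3   88.7] yaw 0.220 tilt [ 0.002 -0.002] F [-0.4  0.  -0.3] M [ 0.   -0.09 -0.  ] open 0.650 q7 0.11
[[0.65, 9.4, -39.5, -4.6, 0.0, -0.0, -0.014],
[0.65, 9.9, -39.4, -4.6, 0.0, -0.0, -0.014],
[0.65, 10.5, -39.3, -4.6, 0.0, -0.0, -0.014],
[0.65, 11.0, -39.1, -4.6, 0.0, -0.0, -0.014],
[0.65, 11.6, -38.9, -4.6, 0.0, -0.0, -0.014],
[0.65, 12.1, -38.8, -4.6, 0.0, -0.0, -0.014],
[0.65, 12.7, -38.6, -4.6, 0.0, -0.0, -0.014],
[0.65, 13.2, -38.4, -4.6, 0.0, -0.0, -0.014]]
[[0.65, 13.8, -38.2, -4.6, 0.0, -0.0, -0.014],
[0.65, 14.3, -38.0, -4.6, 0.0, -0.0, -0.014],
[0.65, 14.8, -37.8, -4.5, 0.0, -0.0, -0.014],
[0.65, 15.4, -37.6, -4.5, 0.0, -0.0, -0.014],
[0.65, 15.9, -37.4, -4.5, 0.0, -0.0, -0.014],
[0.65, 16.4, -37.2, -4.5, 0.0, -0.0, -0.014],
[0.65, 16.9, -36.9, -4.5, 0.0, -0.0, -0.014],
[0.65, 17.4, -36.7, -4.5, 0.0, -0.0, -0.014]]
[[0.65, 18.0, -36.5, -4.5, 0.0, -0.0, -0.014],
[0.65, 18.5, -36.2, -4.5, 0.0, -0.0, -0.014]]
max 39.5 0.014
```

View pics/s9.png

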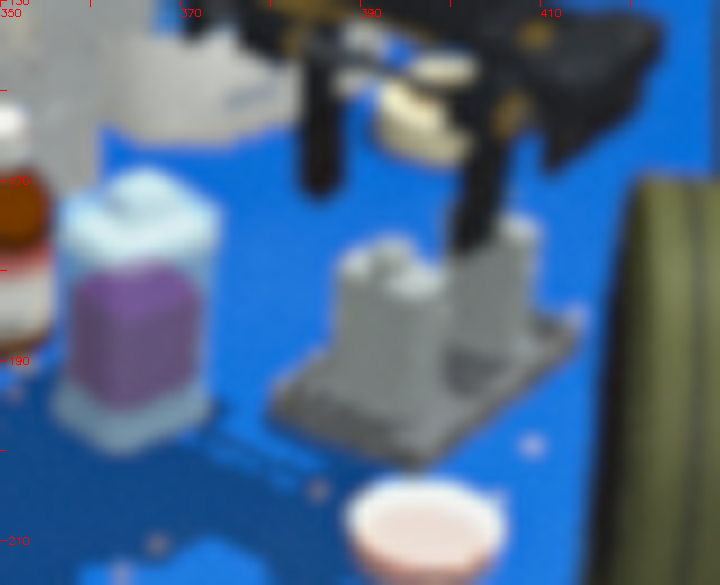

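View pics/a3a.png

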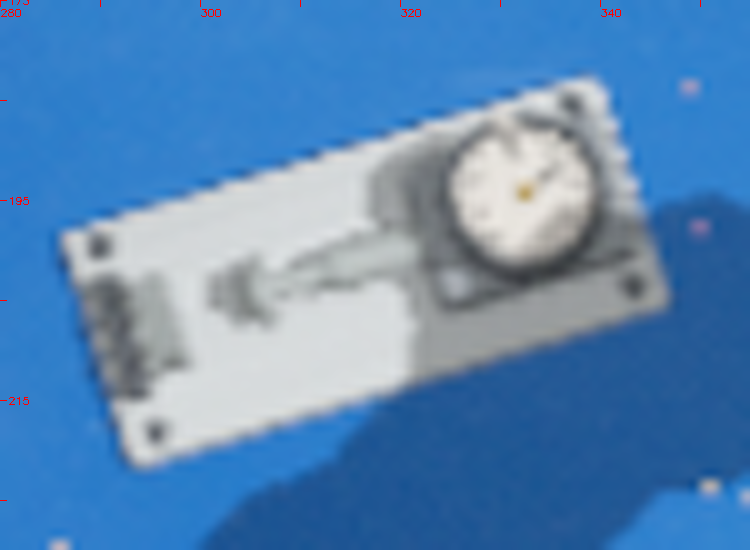

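>>> play_rows(
  increments=[
    [0.65,2,-10,-35,0,0,-0.01],
    [0.65,6,-30,-30,0,0,-0.014],
    [0.65,12,-48,-10,0,0,-0.014],
    [0.65,12,-50,0,0,0,-0.014],
    [0.65,13,-50,0,0,0,-0.014],
    [0.65,14,-50,0,0,0,-0.014],
    [0.65,15,-50,0,0,0,-0.014],
    [0.65,15,-50,0,0,0,-0.014],
  ],
)

```text
clock: 31.25
tool_pos: [0.445, 0.0464, 0.1602]
eef_rot: [0.987, 0.159, -0.003, 0.0]
contact_force: [-0.0, 0.8, -0.2]
opening: 0.651
```

```bash
python3 -c "
from plan import *
plan([((461.4,423.1,150),.473,8)],.65)"
```

```text
t31.25 pos [445.   46.4 160.2] yaw 0.319 tilt [-0.005 -0.002] F [-0.   0.8 -0.2] M [ 0.04 -0.14 -0.02] open 0.651 q7 -0.48
[[0.65, 16.7, -44.1, 1.2, -0.0, 0.001, -0.019],
[0.65, 17.6, -43.7, 1.2, -0.0, 0.001, -0.019],
[0.65, 18.4, -43.4, 1.2, -0.0, 0.001, -0.019],
[0.65, 19.2, -43.0, 1.2, -0.0, 0.001, -0.019],
[0.65, 20.1, -42.7, 1.2, -0.0, 0.001, -0.019],
[0.65, 20.9, -42.3, 1.2, -0.0, 0.001, -0.019],
[0.65, 21.7, -41.8, 1.3, -0.0, 0.001, -0.019],
[0.65, 22.5, -41.4, 1.3, -0.0, 0.001, -0.019]]
max 44.1 0.019
```

>>> play_rows(
  increments=[
    [0.65,16,-46,0,0,0.001,-0.019],
    [0.65,17,-46,0,0,0.001,-0.019],
    [0.65,18,-46,0,0,0,-0.019],
    [0.65,19,-44,1,0,0,-0.019],
    [0.65,20,-43,2,0,0,-0.019],
    [0.65,18,-38,3,0,0,-0.018],
    [0.65,12,-25,3,0,0,-0.01],
    [0.65,4,-8,2,0,0,0],
  ],
)

```text
clock: 32.25
tool_pos: [0.4466, 0.38, 0.142]
eef_rot: [0.974, 0.224, -0.006, 0.002]
contact_force: [-0.3, -0.6, -0.1]
opening: 0.652
```

```bash
python3 -c "
from plan import *
plan([((461.4,423.1,110),.473,4)],.65)"
```

```text
t32.25 pos [446.6 380.  142. ] yaw 0.453 tilt [-0.011 -0.006] F [-0.3 -0.6 -0.1] M [-0.01 -0.12  0.01] open 0.652 q7 -0.77
[[0.65, 8.1, -8.1, 7.9, 0.0, 0.003, -0.005],
[0.65, 8.2, -8.0, 7.9, 0.0, 0.003, -0.005],
[0.65, 8.2, -8.0, 7.9, 0.0, 0.003, -0.005],
[0.65, 8.2, -7.9, 8.0, 0.0, 0.003, -0.005]]
max 8.2 0.005
```

>>> play_rows(
  increments=[
    [0.65,8,-6,3,0,0.006,-0.01],
    [0.65,8,-7,6,0,0.004,-0.005],
    [0.65,7,-7,6,0,0,0],
    [0.65,4,-3,6,0,0,0],
    [0.65,1,-1,4,0,0,0],
    [0.65,0,0,0,0,0,0],
    [0.65,0,0,0,0,0,0],
    [0.65,0,0,0,0,0,0],
  ],
)

```text
clock: 33.25
tool_pos: [0.463, 0.4105, 0.1136]
eef_rot: [0.973, 0.23, -0.002, 0.003]
contact_force: [0.1, -0.5, -0.1]
opening: 0.652
```

```bash
cat > sp.py <<'E'
from fit import *
t=cv2.imread('pics/top0.png'); s=cv2.imread('pics/scene0.png')
win=(173,203,20,22); x0,y0,w,h=win
g=t[y0:y0+h,x0:x0+w].astype(float)
print(t[205:224,175:193].min(-1))
E
python3 sp.py; python3 -c "
from plan import *
t=r.snapshot('top')[:,:,::-1]; crop(t,140,180,80,60,9,'pics/t10.png')
t=r.snapshot('scene')[:,:,::-1]; crop(t,160,220,80,80,8,'pics/s10.png')
plan([((461.4,423.1,80),.473,4)],.65)"
```

```text
[[ 42  44  41  38  40  36  41  41  46  42  44  37  42  45  44  37  40  36]
 [ 45  38  42  44  41  45  47  37  67  67  36  38  41  38  41  40  40  38]
 [ 40  40  40  47  40  46  91 121 159 154  52  46  51  47  39  41  33  38]
 [ 43  43  40  39  60  97 167 192 194 182 129  80  70  52  43  40  40  40]
 [ 48  48  45  90 157 187 195 205 204 196 168 113 100  70  48  48  46  34]
 [ 50  44  89 166 199 201 205 204 201 199 183 144 115  97  61  46  42  45]
 [ 29  27  57 165 202 202 186 159 180 201 197 171 121 118  99  77  59  57]
 [ 33  30  27 120 181 199 177 113 163 201 205 191 135 107 108  72  49  51]
 [ 28  32  29  54 163 200 195 165 138 183 208 203 162 104 106  84  60  43]
 [ 31  34  31  25 119 181 198 176 112 164 203 202 183 139 118  95  44  41]
 [ 37  33  31  19  59 162 199 195 167 140 181 202 199 171 120 112  84  64]
 [ 43  33  23  28  27 118 181 201 179 132 174 202 202 185 143 117  99  68]
 [ 39  34  25  29  29  53 160 202 197 190 196 202 203 188 150 123 116  99]
 [ 38  45  37  29  31  26 118 182 204 199 203 195 169 146 131 124 123 104]
 [ 59  42  39  35  36  34  59 164 201 190 177 161 132 122 122 123 124 120]
 [131  58  38  34  25  22  28 118 171 166 137 130 125 120 122 120 120 118]
 [161 104  48  39  29  26  25  57  93 108 118 129 124 124 124 125 113  85]
 [174 137  64  43  43  36  36  32  34  48  71  95 114 123 108  88  67  53]
 [180 154  71  42  47  40  41  42  40  41  43  52  76  79  66  51  45  43]]
t33.35 pos [463.  410.5 113.7] yaw 0.464 tilt [-0.002 -0.007] F [0.1 0.1 0.9] M [-0.03 -0.11  0.03] open 0.650 q7 -0.78
[[0.65, 1.1, -3.0, 8.4, 0.001, 0.001, -0.002],
[0.65, 1.1, -3.0, 8.4, 0.001, 0.001, -0.002],
[0.65, 1.1, -3.0, 8.4, 0.001, 0.001, -0.002],
[0.65, 1.1, -3.0, 8.4, 0.001, 0.001, -0.002]]
max 8.4 0.002
```

View pics/t10.png

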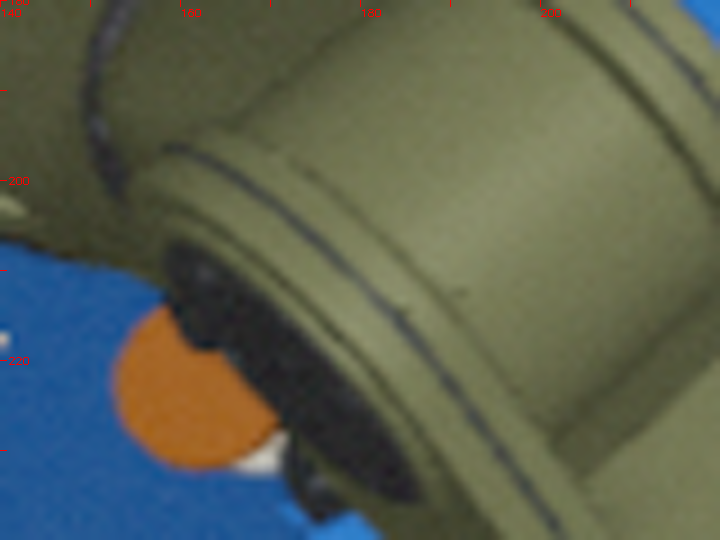

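View pics/s10.png

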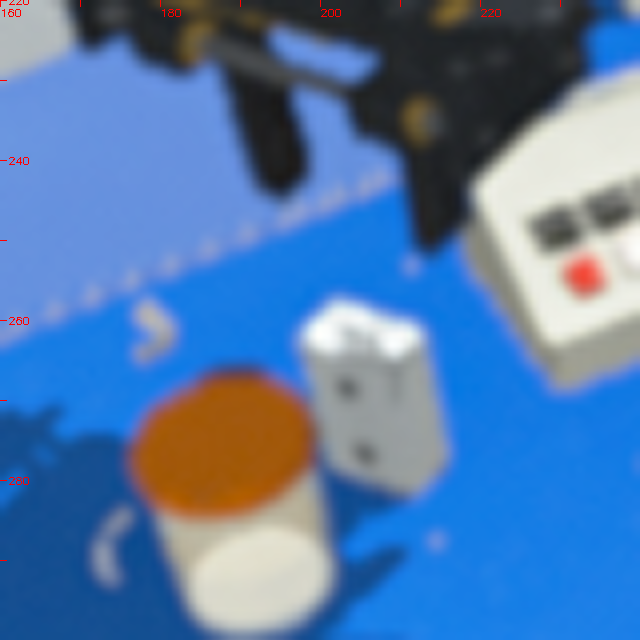

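```bash
cat > sp.py <<'E'
from fit import *
t=cv2.imread('pics/top0.png')
win=(172,202,24,24); x0,y0,w,h=win
g=t[y0:y0+h,x0:x0+w].min(-1).astype(float)
yy,xx=np.mgrid[y0:y0+h,x0:x0+w]
W=np.ones_like(g); W[(abs(xx-(183+.5*(yy-213)))<2.5)&(yy>209)&(yy<218)]=0; W[:,:175-x0]=0
top=[np.array([[a*.02,b*.01125,.064] for a in(-1,1) for b in(-1,1)])]; full=SP
def f(p):
    T=cv2.GaussianBlur(render('top',top,p,win,None),(0,0),.5); F=cv2.GaussianBlur(render('top',full,p,win,None),(0,0),.5)
    return (W*(38+(122-38)*F+(201-122)*T-g)**2).sum()
p0=np.array([.461,.423,.48])
for k in range(4):
    st=np.array([.004,.004,.08])*.6**k
    res=minimize(f,p0,method='Nelder-Mead',options=dict(initial_simplex=np.vstack([p0]+[p0+st*e for e in np.eye(3)]),xatol=1e-5,fatol=1e-3)); p0=res.x
print(p0,res.fun)
E
python3 sp.py
```

```text
[0.46114706 0.42203489 0.49470031] 192780.70304208327
```

```bash
python3 -c "
from plan import *
plan([((461.2,422.3,80),.49,4)],.65)"
```

```text
t33.35 pos [463.  410.5 113.7] yaw 0.464 tilt [-0.002 -0.007] F [0.1 0.1 0.9] M [-0.03 -0.11  0.03] open 0.650 q7 -0.78
[[0.65, 1.0, -2.9, 8.4, 0.001, 0.001, -0.006],
[0.65, 1.0, -2.9, 8.4, 0.001, 0.001, -0.006],
[0.65, 1.0, -2.8, 8.4, 0.001, 0.001, -0.006],
[0.65, 1.0, -2.8, 8.4, 0.001, 0.001, -0.006]]
max 8.4 0.006
```

>>> play_rows(
  increments=[
    [0.65,1.5,-4,4,0.003,0.001,-0.015],
    [0.65,1,-3,7,0,0,-0.008],
    [0.65,0.5,-2,7,0,0,0],
    [0.65,0,-0.5,4,0,0,0],
    [0.65,0,0,2,0,0,0],
    [0.65,0,0,0,0,0,0],
    [0.65,0,0,0,0,0,0],
    [0.65,0,0,0,0,0,0],
  ],
)

```text
clock: 34.35
tool_pos: [0.461, 0.421, 0.0878]
eef_rot: [0.97, 0.242, -0.002, 0.002]
contact_force: [-0.5, -0.1, -0.5]
opening: 0.653
```

```bash
python3 -c "
from plan import *
plan([((461.2,422.3,30),.49,6)],.65)"
```

```text
t34.35 pos [461.  421.   87.8] yaw 0.489 tilt [-0.003 -0.004] F [-0.5 -0.1 -0.5] M [ 0.01 -0.09 -0.03] open 0.653 q7 -0.78
[[0.65, 0.2, -0.2, 9.6, 0.0, 0.001, -0.0],
[0.65, 0.2, -0.2, 9.6, 0.0, 0.001, -0.0],
[0.65, 0.2, -0.2, 9.6, 0.0, 0.001, -0.0],
[0.65, 0.2, -0.2, 9.6, 0.0, 0.001, -0.0],
[0.65, 0.1, -0.2, 9.6, 0.0, 0.001, -0.0],
[0.65, 0.1, -0.2, 9.6, 0.0, 0.001, -0.0]]
max 9.6 0.001
```

>>> play_rows(
  increments=[
    [0.65,0.4,-0.6,8,0,0.003,0],
    [0.65,0.2,-0.3,12,0,0,0],
    [0.65,0,0,12,0,0,0],
    [0.65,0,0,11,0,0,0],
    [0.65,0,0,7,0,0,0],
    [0.65,0,0,3,0,0,0],
    [0.65,0,0,0,0,0,0],
    [0.2,0,0,0,0,0,0],
  ],
  grip_force=40,
)

```text
clock: 35.35
tool_pos: [0.4609, 0.4218, 0.0305]
eef_rot: [0.97, 0.242, -0.001, 0.001]
contact_force: [0.1, -0.5, -0.4]
opening: 0.565
```

```bash
python3 -c "
from plan import *
plan([((461.2,422.3,30),.49,6)],.65)"
```

```text
t35.35 pos [460.9 421.8  30.5] yaw 0.489 tilt [-0.001 -0.003] F [ 0.1 -0.5 -0.4] M [ 0.01 -0.14  0.01] open 0.565 q7 -0.82
[[0.65, 0.1, -0.1, 0.1, 0.0, 0.0, -0.0],
[0.65, 0.1, -0.1, 0.1, 0.0, 0.0, -0.0],
[0.65, 0.1, -0.1, 0.1, 0.0, 0.0, -0.0],
[0.65, 0.1, -0.1, 0.1, 0.0, 0.0, -0.0],
[0.65, 0.1, -0.1, 0.1, 0.0, 0.0, -0.0],
[0.65, 0.1, -0.1, 0.1, 0.0, 0.0, -0.0]]
max 0.1 0.0
```

>>> play_rows(
  increments=[
    [0.2,0,0,0,0,0,0],
    [0.2,0,0,0,0,0,0],
    [0.2,0,0,0,0,0,0],
    [0.2,0,0,-10,0,0,0],
    [0.2,0,0,-25,0,0,0],
    [0.2,0,0,-35,0,0,0],
    [0.2,0,0,-30,0,0,0],
    [0.2,0,0,-8,0,0,0],
  ],
)

```text
clock: 36.35
tool_pos: [0.4608, 0.422, 0.1437]
eef_rot: [0.97, 0.242, -0.001, 0.001]
contact_force: [0.4, -0.0, -1.8]
opening: 0.453
```

```bash
python3 -c "
from plan import *
t=r.snapshot('scene')[:,:,::-1]; crop(t,160,220,80,80,8,'pics/s11.png')
plan([((492.8,43,120),.293,8)],.2)"
```

```text
t36.40 pos [460.9 421.8 143.7] yaw 0.489 tilt [-0.    -0.003] F [ 0.4  0.4 -0.5] M [-0.01 -0.13  0.01] open 0.454 q7 -0.75
[[0.2, -18.7, 43.7, 3.1, 0.0, 0.0, 0.024],
[0.2, -17.6, 44.1, 3.1, 0.0, 0.0, 0.024],
[0.2, -16.6, 44.5, 3.1, 0.0, 0.0, 0.024],
[0.2, -15.5, 44.9, 3.1, 0.0, 0.0, 0.024],
[0.2, -14.4, 45.3, 3.0, 0.0, 0.0, 0.024],
[0.2, -13.2, 45.6, 3.0, 0.0, 0.0, 0.024],
[0.2, -12.1, 45.9, 3.0, 0.0, 0.0, 0.024],
[0.2, -11.0, 46.2, 3.0, 0.0, 0.0, 0.024]]
max 46.2 0.024
```

View pics/s11.png

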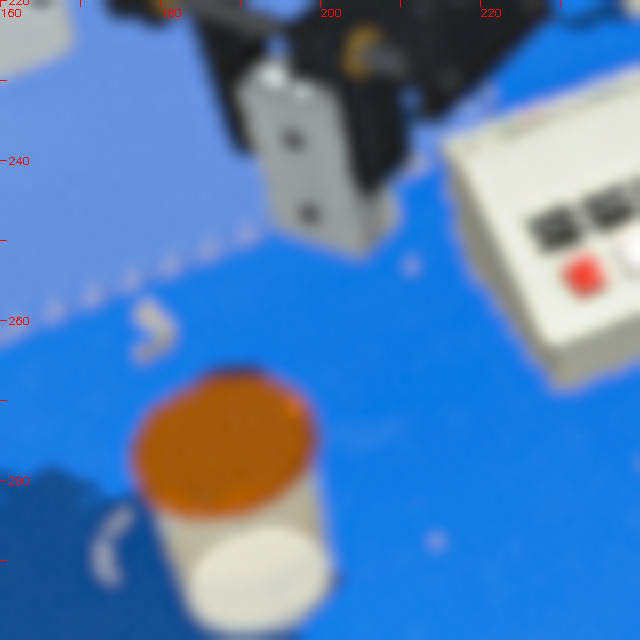

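>>> play_rows(
  increments=[
    [0.2,-12,28,0,0,0,0.015],
    [0.2,-20,48,0,0,0,0.026],
    [0.2,-19,50,0,0,0,0.026],
    [0.2,-18,50,1,0,0,0.026],
    [0.2,-16,50,2,0,0,0.026],
    [0.2,-14,45,3,0,0,0.026],
    [0.2,-9,30,4,0,0,0.026],
    [0.2,-3,10,3,0,0,0.015],
  ],
)

```text
clock: 37.4
tool_pos: [0.4816, 0.082, 0.1242]
eef_rot: [0.989, 0.149, -0.006, 0.002]
contact_force: [0.6, -0.8, -1.7]
opening: 0.451
```

```bash
python3 -c "
from plan import *
plan([((492.7,43.2,90),.293,4)],.2)"
```

```text
t37.40 pos [481.6  82.  124.2] yaw 0.299 tilt [-0.011 -0.005] F [ 0.6 -0.8 -1.7] M [-0.02 -0.12 -0.  ] open 0.451 q7 -0.55
[[0.2, -0.1, 10.1, 8.6, 0.0, 0.003, 0.001],
[0.2, -0.1, 10.1, 8.6, 0.0, 0.003, 0.001],
[0.2, -0.1, 10.1, 8.6, 0.0, 0.003, 0.001],
[0.2, -0.1, 10.1, 8.6, 0.0, 0.003, 0.001]]
max 10.1 0.003
```

>>> play_rows(
  increments=[
    [0.2,0,8,4,0,0.006,0],
    [0.2,0,9,6,0,0.003,0],
    [0.2,0,8,6,0,0,0],
    [0.2,0,4,6,0,0,0],
    [0.2,0,1,4,0,0,0],
    [0.2,0,0,0,0,0,0],
    [0.2,0,0,0,0,0,0],
    [0.2,0,0,0,0,0,0],
  ],
)

```text
clock: 38.4
tool_pos: [0.4912, 0.0571, 0.0958]
eef_rot: [0.988, 0.153, -0.001, -0.001]
contact_force: [0.7, -0.5, -0.9]
opening: 0.452
```

```bash
python3 -c "
from plan import *
plan([((492.7,43.2,74),.293,4)],.2)"
```

```text
t38.40 pos [491.2  57.1  95.8] yaw 0.306 tilt [-0.001  0.002] F [ 0.7 -0.5 -0.9] M [-0.02 -0.07 -0.01] open 0.452 q7 -0.53
[[0.2, -0.7, 3.4, 5.5, -0.001, 0.0, 0.003],
[0.2, -0.7, 3.4, 5.5, -0.001, 0.0, 0.003],
[0.2, -0.7, 3.4, 5.5, -0.001, 0.0, 0.003],
[0.2, -0.6, 3.4, 5.5, -0.001, 0.0, 0.003]]
max 5.5 0.003
```

>>> play_rows(
  increments=[
    [0.2,-1,5,3,-0.001,0,0.008],
    [0.2,-0.8,4,5,0,0,0.003],
    [0.2,-0.5,2,5,0,0,0],
    [0.2,0,1,4,0,0,0],
    [0.2,0,0,2,0,0,0],
    [0.2,0,0,0,0,0,0],
    [0.2,0,0,0,0,0,0],
    [0.2,0,0,0,0,0,0],
  ],
)

```text
clock: 39.4
tool_pos: [0.4927, 0.0442, 0.0756]
eef_rot: [0.989, 0.147, -0.0, -0.001]
contact_force: [0.1, -0.1, -0.6]
opening: 0.453
```

```bash
python3 -c "
from plan import *
plan([((492.7,43.2,72),.293,4)],.2); print(comp(r.get_state()['tool_pos']))"
```

```text
t39.40 pos [492.7  44.2  75.6] yaw 0.295 tilt [-0.001  0.001] F [ 0.1 -0.1 -0.6] M [-0.01 -0.07 -0.03] open 0.453 q7 -0.55
[[0.2, -0.1, 0.2, 0.9, -0.0, 0.0, 0.0],
[0.2, -0.1, 0.2, 0.9, -0.0, 0.0, 0.0],
[0.2, -0.1, 0.2, 0.9, -0.0, 0.0, 0.0],
[0.2, -0.1, 0.2, 0.9, -0.0, 0.0, 0.0]]
max 0.9 0.0
[  0.29291178 -11.02391374]
```

>>> play_rows(
  increments=[
    [0.2,-0.2,0.9,1,0,0,0],
    [0.2,-0.1,0.3,3,0,0,0],
    [0.2,0,0.1,3,0,0,0],
    [0.2,0,0.3,3,0,0,0],
    [0.2,0,0.4,3,0,0,0],
    [0.2,0,0.4,2,0,0,0],
    [0.2,0,0.3,0,0,0,0],
    [0.2,0,0.3,0,0,0,0],
  ],
)

```text
clock: 40.4
tool_pos: [0.4932, 0.0434, 0.0598]
eef_rot: [0.989, 0.148, 0.0, -0.002]
contact_force: [-0.2, 1.4, 0.5]
opening: 0.451
```

```bash
python3 -c "
from plan import *
plan([((492.7,43.2,41),.293,4)],.2); print(comp(r.get_state()['tool_pos']))"
```

```text
t40.40 pos [493.2  43.4  59.8] yaw 0.297 tilt [-0.     0.004] F [-0.2  1.4  0.5] M [ 0.41  0.1  -0.03] open 0.451 q7 -0.56
[[0.2, -0.2, 0.0, 4.7, -0.001, -0.0, 0.001],
[0.2, -0.1, 0.0, 4.7, -0.001, -0.0, 0.001],
[0.2, -0.1, 0.0, 4.7, -0.001, -0.0, 0.001],
[0.2, -0.1, 0.0, 4.7, -0.001, -0.0, 0.001]]
max 4.7 0.001
[  0.54171496 -11.93569921]
```

>>> play_rows(
  increments=[
    [0.2,-0.5,0.4,2,-0.002,0,0.002],
    [0.2,-0.3,0.4,3,0,0,0],
    [0.2,-0.2,0.4,3,0,0,0],
    [0.2,-0.1,0.4,3,0,0,0],
    [0.2,-0.1,0.4,3,0,0,0],
    [0.2,0,0.3,2,0,0,0],
    [0.2,0,0.3,1,0,0,0],
    [0.2,0,0.3,0,0,0,0],
  ],
)

```text
clock: 41.4
tool_pos: [0.4932, 0.0427, 0.0416]
eef_rot: [0.989, 0.148, 0.001, -0.003]
contact_force: [-1.0, 3.6, -0.2]
opening: 0.454
```

```bash
python3 -c "
from plan import *
plan([((492.7,43.2,40.5),.293,4)],.2); print(comp(r.get_state()['tool_pos']))"
```

```text
t41.40 pos [493.2  42.7  41.6] yaw 0.297 tilt [0.001 0.006] F [-1.   3.6 -0.2] M [ 0.82  0.18 -0.04] open 0.454 q7 -0.58
[[0.2, -0.1, -0.2, 0.3, -0.001, -0.001, 0.001],
[0.2, -0.1, -0.2, 0.3, -0.001, -0.001, 0.001],
[0.2, -0.1, -0.2, 0.3, -0.001, -0.001, 0.001],
[0.2, -0.1, -0.2, 0.3, -0.001, -0.001, 0.001]]
max 0.3 0.001
[  0.24479693 -12.62048167]
```

Bottom is about 1 mm above the plate. I'll press lightly until it rests and square up the tilt.

>>> play_rows(
  increments=[
    [0.2,-0.3,-0.3,0.7,-0.004,-0.001,0.002],
    [0.2,-0.1,0,0.7,-0.002,0,0],
    [0.2,0,0,0.6,0,0,0],
    [0.2,0,0,0.4,0,0,0],
    [0.2,0,0,0.3,0,0,0],
    [0.2,0,0,0,0,0,0],
    [0.2,0,0,0,0,0,0],
    [0.2,0,0,0,0,0,0],
  ],
)

```text
clock: 42.4
tool_pos: [0.4929, 0.0432, 0.0407]
eef_rot: [0.989, 0.147, 0.002, 0.001]
contact_force: [-2.1, 3.5, 4.3]
opening: 0.446
```

```bash
python3 -c "
from plan import *
st(); print(comp(r.get_state()['tool_pos']))"
```

```text
t42.40 pos [492.9  43.2  40.7] yaw 0.296 tilt [ 0.004 -0.001] F [-2.1  3.5  4.3] M [ 0.71  0.24 -0.  ] open 0.446 q7 -0.59
[  0.13545112 -12.1089162 ]
```

Seated (Fz 4.3 N). Next I'll release and lift away.

>>> play_rows(
  increments=[
    [0.5,0,0,0,0,0,0],
    [0.6,0,0,0,0,0,0],
    [0.65,0,0,0,0,0,0],
    [0.65,0,0,0,0,0,0],
    [0.65,0,0,-10,0,0,0],
    [0.65,0,0,-25,0,0,0],
    [0.65,0,0,-35,0,0,0],
    [0.65,0,10,-40,0,0,0],
  ],
)

```text
clock: 43.4
tool_pos: [0.4937, 0.03, 0.1526]
eef_rot: [0.989, 0.146, -0.002, 0.005]
contact_force: [0.8, -0.7, 0.7]
opening: 0.651
```

>>> play_rows(
  increments=[
    [0.65,0,25,-10,0,0,0],
    [0.65,-5,45,0,0,0,0],
    [0.65,-12,52,0,0,0,0],
    [0.65,-14,52,0,0,0,0],
    [0.65,-14,50,0,0,0,0],
    [0.65,-10,40,0,0,0,0],
    [0.65,-5,20,0,0,0,0],
    [0.65,0,0,0,0,0,0],
  ],
)

```text
clock: 44.4
tool_pos: [0.5207, -0.2692, 0.1747]
eef_rot: [0.989, 0.146, 0.003, 0.006]
contact_force: [-0.3, -0.2, 0.2]
opening: 0.648
```

```bash
python3 look.py a4 4; python3 dial.py a4; python3 ovl.py a4 .0225; python3 -c "
from plan import *
t=cv2.imread('pics/a4.png'); crop(t,370,185,70,60,10,'pics/a4t.png')"
```

```text
t44.40 pos [ 520.7 -269.2  174.7] yaw 0.294 tilt [ 0.008 -0.01 ] F [-0.3 -0.2  0.2] M [ 0.05 -0.    0.01] open 0.648 q7 0.18
a4 hub [332.03370787 193.64044944] [ 0.524738   -0.06030733] pred [ 0.52395206 -0.06016887]
needle [(-3.9, 27.0), (1.9, 28.0)]
mark [(-81.0, 9.0), (-34.3, 14.0), (-13.1, 11.0), (17.8, 30.0), (144.1, 14.0)]
tab [(-168.6, 9.0), (-10.9, 9.0), (16.2, 58.0), (50.3, 9.0), (55.9, 9.0), (81.9, 11.0), (175.8, 13.0)]
```

View pics/a4a.png

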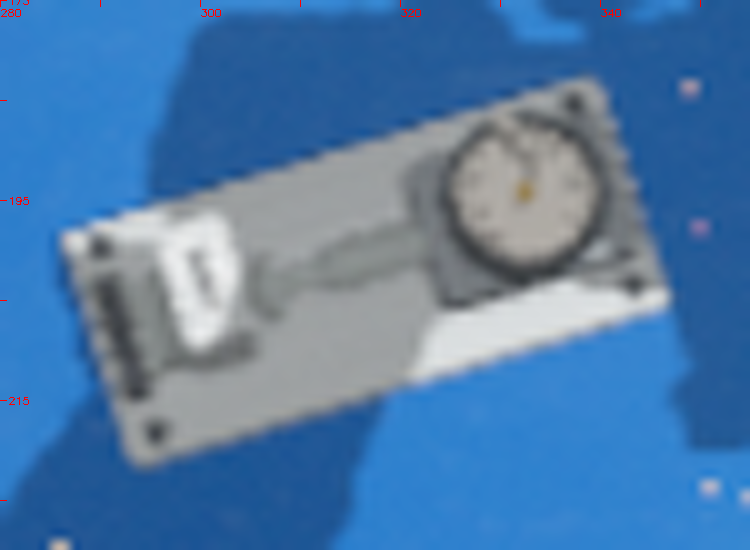

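View pics/a4ov.png

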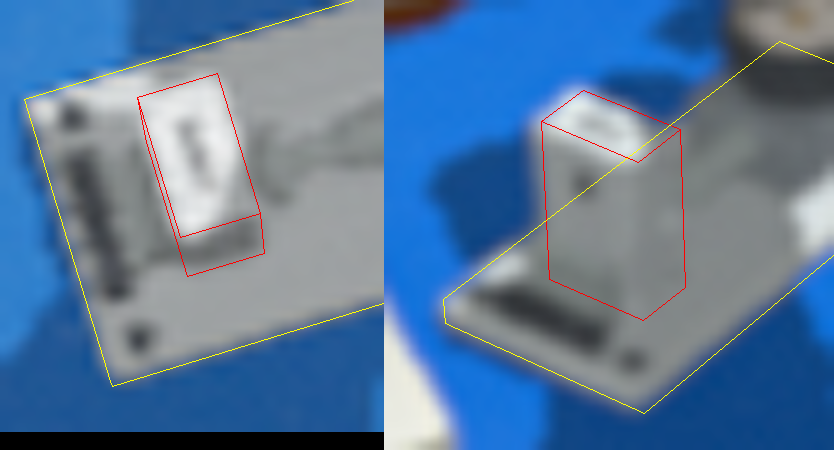

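View pics/a4s.png

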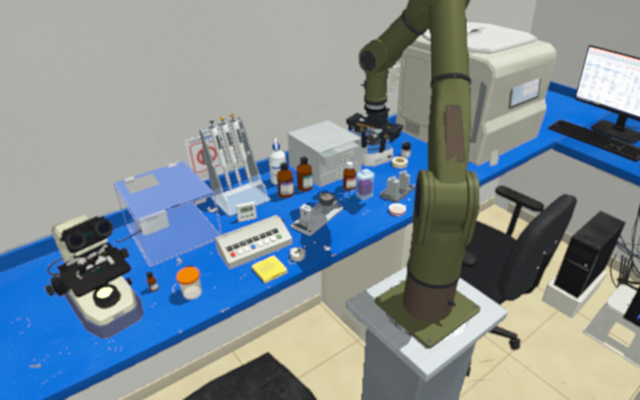

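View pics/a4t.png

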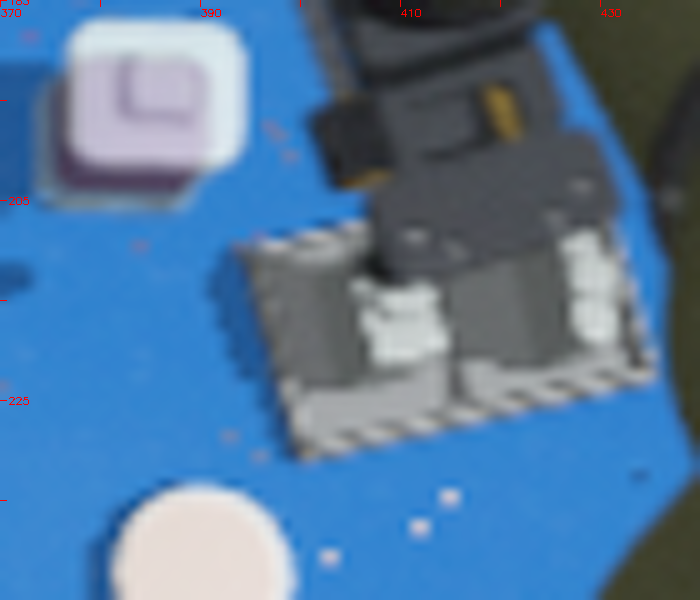

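```bash
python3 -c "
from plan import *
st(); print(r.finish_job())"
```

```text
t44.65 pos [ 521.8 -265.1  174.7] yaw 0.300 tilt [ 0.008 -0.008] F [ 0.3  0.3 -0.2] M [ 0.   -0.12  0.02] open 0.648 q7 0.18
the job is handed in; nothing more can be done
None
```

I did all the steps in the order asked and handed the job in at 44.7 s of the 72 s limit. The zero may be off by about 2°, the limit of what the cameras show.

- **Master:** I stood it in the gap against the fence, within about 0.5 mm of centre by the tool position, and let it go. The needle swung about 66–70°, against about 69° expected.
- **Zero:** I turned the bezel by 1.06 rad. The mark then measured 16–18° (world angle) and the needle 14–18°. The separate needle estimates disagreed by up to about 4°.
- **Master returned:** It is back upright in its own bay. The mark stayed where I set it: 16.3° before, 16.2° afterwards and 16.2° at the end. With the gap empty, the needle went back to about -50°.
- **Spacer:** It stands against the fence, parallel to it and within about 1 mm of the predicted outline in the top view. The needle settled on the low side of zero, where about 26° below the mark is expected. It read between -4° and -13° because it is close to a tick mark.

At hand-in the gripper was open and touching nothing. In the last pictures the thin block, cup, jar, bottle and petri dish look unmoved. I didn't measure them again.

The scene camera read about 1 px (2–3 mm) off for both the blocks and the comparator, so I treated it as a calibration offset and relied on the top camera.

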